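# Shelve a short jar and a tall shaker by height in a stepped rack

## Task

Put the short dark biscuit jar on the lower tier of the plywood rack and the tall sprinkle shaker on the upper tier, where each fits by its height. Both must stand upright on their tier's board and be tucked in under the board above it, with no more than about a centimetre still sticking out in front; never tip them over, and leave the two jars already in the rack where they are.

Things in the scene. Friction and masses are not known exactly. Their poses are not given: they have to be found in the camera images.
- rack: fixed plywood stepped rack, 270 deep (x), 280 wide (y), 224 high; origin on the table under its centre; x points in, away from its open front and the robot, y left, z up. Three 12 mm boards, flush at the back, no lips: base (lower tier), middle board (upper tier), roof. 10 mm cheeks close only the sides of the covered parts (260 mm apart); a 6 mm panel closes the back.
- low_mouth (a point): point on the lower tier's surface (12 mm over the table), mid-width, straight below the middle board's front edge; axes as the rack's. At +x the covered space: 78 mm clear height, 179 mm deep; at -x the open ledge, 85 mm deep. The middle board's top is 90 mm above this point.
- high_mouth (a point): point on the upper tier's surface (102 mm over the table), mid-width, straight below the roof's front edge; axes as the rack's. At +x the covered space: 110 mm clear height, 89 mm deep; at -x the open ledge, 90 mm deep. The roof's top is 122 mm above this point.
- short_jar_center (a point): centre (33.5 mm above its underside) of the short jar: clear round can of dark brown biscuits, body 56 mm in diameter up to 58 mm, black lid 60 mm in diameter, 67 mm high in all, about 75 g; z along its axis. Loose, upright on the table, on the left or the right in front of the rack.
- shaker_center (a point): centre (47.5 mm above its underside) of the tall sprinkle shaker: round, light brown sprinkles in a clear body with a white perforated cap, rigid all the way up, 46 mm in diameter, 95 mm high, about 110 g; z along its axis. Loose, upright on the table, on the other side in front of the rack.
- stock_short_center (a point): centre (33.5 mm above its underside) of a short jar of light tan biscuits, 60 mm in diameter, 67 mm high, already standing loose under cover on the left half of the lower tier; not to be moved.
- stock_tall_center (a point): centre (48 mm above its underside) of a large jar of dark biscuits with a black lid, 86 mm in diameter, 96 mm high, already standing loose under cover on the right half of the upper tier; not to be moved.
Not all that is in view belongs to the job. Leave any red look-alike of the part that bears short_jar_center alone.

How it is judged (in metres and radians):
At the end, for the whole second after the job is handed in: The short dark jar stands upright (0.1 rad; underside within 6 mm of the board) on the lower tier and the shaker likewise on the upper tier, each with at most 15 mm sticking out in front of the edge of the board above; the two stock jars are within 30 mm of where they stood (x of short_jar_center in the frame of low_mouth between 0.015 and 0.155 m and y of short_jar_center in the frame of low_mouth between -0.11 and 0.11 m and z of short_jar_center in the frame of low_mouth between 0.0275 and 0.0395 m and angle between each of short_jar_center, shaker_center's own z axis and vertical below 0.1 rad and x of shaker_center in the frame of high_mouth between 0.008 and 0.075 m and y of shaker_center in the frame of high_mouth between -0.115 and 0.115 m and z of shaker_center in the frame of high_mouth between 0.0415 and 0.0535 m and distance of each of stock_short_center, stock_tall_center from where it was at the start of the episode below 0.03 m); the robot touches nothing.
It fails at once if the short jar or the shaker is tipped over (by more than 0.8 rad) (angle between any of short_jar_center, shaker_center's own z axis and vertical above 0.8 rad).
It fails at once if a jar already in the rack is shifted by more than 30 mm or tipped by more than 0.5 rad (distance of any of stock_short_center, stock_tall_center from where it was at the start of the episode above 0.03 m or angle between any of stock_short_center, stock_tall_center's own z axis and vertical above 0.5 rad).
It also fails if it takes over 72 s, if anything falls off the work surface, if the arm or the gripper's body presses on something with over 40 N, if the wrist force passes 120 N, or if a joint passes its speed limit or range.

## Robot

A 7-joint arm with a two-finger parallel gripper is mounted at the origin on a cart in front of the work surface, level with it; the furniture and walls round the work are solid. World frame = base frame: x ahead of the robot, y to its left, z up, the work surface at z = 0. Lengths are in m, angles in degrees, forces in N, time in s.
With the tool pointing down it reaches from about 0.425 to 0.875 m from the base axis. Payload 8.4 kg.
Tool frame: the origin (TCP) lies on the centre line of the jaws, within the pads' length; the fingertips stand 19 mm ahead of it and the grasp point (between the pads) is the TCP; z points along the fingers, y is the direction in which the jaws open and shut (so a half turn about z gives the same grasp; the last joint's range is limited). The gripper opens to 87 mm and grips with 3 to 60 N. Pads are 19 mm wide; open, the fingers measure 117 mm over their backs; the gripper's body (75 mm by 190 mm) begins 51 mm behind the grasp point.
Start: joints at [67.54, 19.091, 2.286, 83.961, -0.768, 76.965, -3.352], TCP at [0.188, -0.622, 0.242] pointing down, gripper open.
Joint ranges: [-147.57, 147.57], [-21.85, 119.76], [-74.77, 79.35], [14.55, 137.4], [-85.83, 265.84], [4.83, 119.75], [-152.11, 152.11]. Speed limits (degrees/s): [127.2, 127.2, 159.86, 159.86, 180, 180, 180].

## Interface

Orientations are given as a 3x3 rotation matrix whose columns are the frame's x, y, z axes.
In Python, from rig import manip gives the robot as it stands.
- The arm moves only by the tool jog_arm, never from a script. Its argument "series" is a list of rows, each a list of 7 numbers: the turn, a rotation vector about the tool's x, y, z in units of 5 degrees (1.0 is 5 degrees), then the shift along the tool's x, y, z in units of 30 mm (1.0 is 30 mm), then the finger opening in mm, from 0 to 87. A call has 1 to 5 rows; each row shifts and turns the pose as measured when the row begins, along the tool's axes as they then stand; what a row does not reach is not made up. A row lasts 1/8 s, in which the tool goes at most 62.5 mm and 10.7 degrees, less where a joint would pass 70% of its speed; a pose out of reach is approached as far as the arm can. A call is refused whole if a number of a shift passes 1 or a number of a turn 1, either way. A call with a gripper value outside its range is refused whole. The fingers move at their own pace and stop on an object; the grip force is fixed at half the most. Time passes only in rows, so rows that do not move let the fingers close. It gives the time, the measured TCP pose, the force and the opening at its end, in the units of the state.
- manip.read_state(): the state, without advancing time (a new reading comes with each control period).
- manip.camera(name): name is "side" or "top" or "wrist"; returns the picture (400x640x3 uint8, red, green, blue); there is no depth.
- manip.camera_model(name): a dict with "intrinsics" (3x3 intrinsics, pixels), "k1" (the pictures are not rectified: a ray, as slopes to the right and down, at radius r is drawn at 1 + k1 r^2 times it, then the intrinsics apply), "world_to_cam" (4x4, takes a point from world to camera coordinates). Camera axes: x right, y down, z forward; pixel columns grow to the right and rows downward; lengths in m; the calibration is good to about 2 mm. A picture is of the moment at which its call begins: read the wrist's pose just before it. camera_model takes no time and is no camera call; for the wrist camera it gives the pose at the moment of the call.
- manip.job_done(): hands the job in, once; it reports no verdict.
The state is a dict: "clock": time; "joint_pos": joint angles; "dq": joint speeds; "joint_torque": joint torques, N m; "ee_pos": TCP position; "tool_rot": TCP orientation; "force": force on the tool from outside, world axes, zero at the start; "torque": the same for the moment, N m; "gripper_width": finger opening in m.
Only numpy, scipy, OpenCV 4.12 (cv2) and the standard library are available. Lean on these libraries where they do the work, as an engineer would, in place of code of your own. Each camera call takes 0.05 s, during which the arm holds its last target.

## Working session

There is one attempt and no reset: what is moved stays moved. The work goes in short steps, Python scripts to look and compute and a tool call to move; the robot and the scene stay as the last step left them, time stands still between calls to the robot, and variables do not carry over. Pictures are saved under pics/ and viewed, and the job is handed in when it is done.

Besides the shell and the picture viewer there is one more tool, called by a JSON object that holds its "op" and its "data". jog_arm: Moves the arm, as the interface text tells. Its arguments: {"type":"object","properties":{"series":{"type":"array"}},"required":["series"]}

```bash
ls; mkdir -p pics; python3 - <<'E'
from rig import manip
import cv2
for n in ["side","top","wrist"]:
    m=manip.camera_model(n); print(n,m)
    cv2.imwrite(f"pics/{n}0.png",manip.camera(n)[:,:,::-1])
print(manip.read_state())
E
```

```text
pics
side {'intrinsics': array([[408.03814061,   0.        , 311.85280262],
       [  0.        , 408.03814061, 198.32264284],
       [  0.        ,   0.        ,   1.        ]]), 'k1': -0.09238533801004321, 'world_to_cam': array([[-0.9390711 , -0.34286439,  0.02427928,  0.52578205],
       [-0.18167758,  0.43515105, -0.88183718,  0.20592363],
       [ 0.29178542, -0.83251881, -0.47092855,  1.07275692],
       [ 0.        ,  0.        ,  0.        ,  1.        ]])}
top {'intrinsics': array([[393.85196052,   0.        , 317.50384067],
       [  0.        , 393.85196052, 200.77926129],
       [  0.        ,   0.        ,   1.        ]]), 'k1': -0.07927499443901719, 'world_to_cam': array([[ 6.73040721e-04, -9.99709213e-01, -2.41047001e-02,
         1.59582978e-02],
       [-9.86537781e-01,  3.27810716e-03, -1.63500646e-01,
         5.45026185e-01],
       [ 1.63532119e-01,  2.38902399e-02, -9.86248702e-01,
         1.07493538e+00],
       [ 0.00000000e+00,  0.00000000e+00,  0.00000000e+00,
         1.00000000e+00]])}
wrist {'intrinsics': array([[313.95894968,   0.        , 323.03140692]
[... 501 characters left out ...]
    76.96524407, -3.35247141]), 'dq': array([ 0.03508024, -0.19353827,  0.05169494, -0.19309618, -0.05172056,
        0.0130837 ,  0.04813087]), 'joint_torque': array([ 2.24304968e-03, -6.56847024e+01,  1.33682057e+00, -4.04101861e+01,
       -5.96675137e-02,  4.20389220e-02,  9.90727244e-05]), 'ee_pos': array([ 0.18749451, -0.62201709,  0.24088971]), 'tool_rot': array([[ 9.57447816e-01,  2.88606133e-01, -4.24092275e-04],
       [ 2.88606434e-01, -9.57447144e-01,  1.13657906e-03],
       [-7.80222513e-05, -1.21061089e-03, -9.99999264e-01]]), 'force': array([-0.31181352, -0.37370941,  0.38225484]), 'torque': array([ 0.00544253, -0.02722723,  0.03688204]), 'gripper_width': 0.08691952165323154}
```

View pics/side0.png

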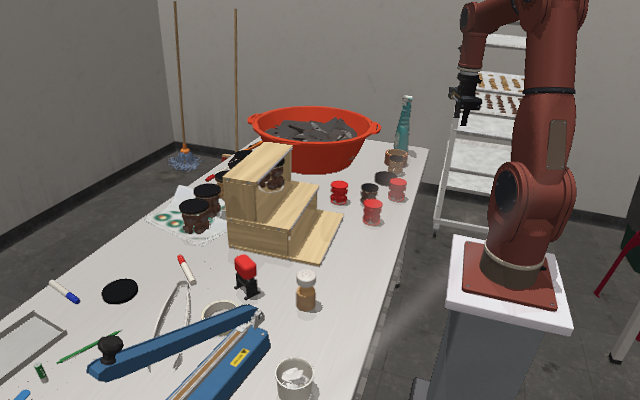

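View pics/top0.png

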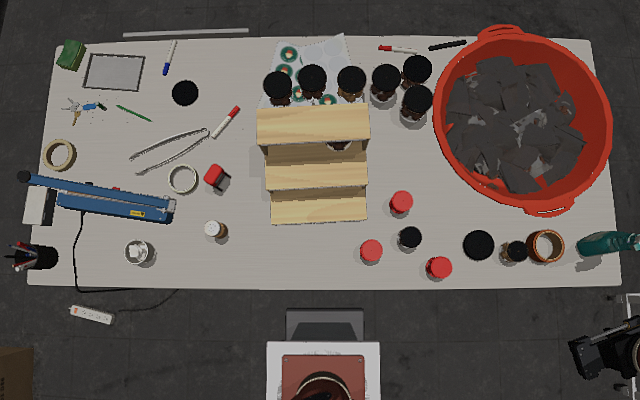

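View pics/wrist0.png

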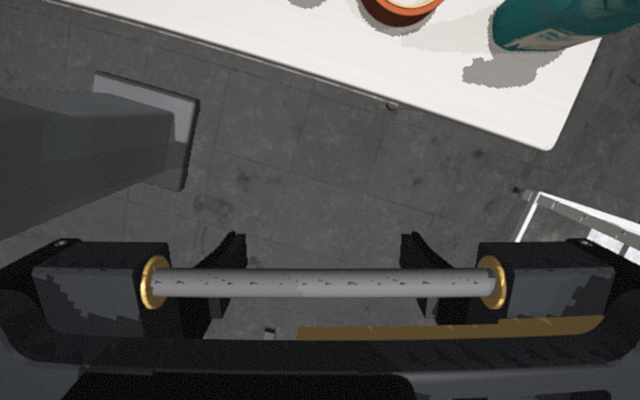

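The top view shows the shaker at (216,230) and the dark short jar at (410,237), with red jars around it at (402,202), (371,251) and (439,268). The rack is at columns 257–370. Next I'll measure these.

```bash
cat > h.py <<'E'
from rig import manip
import numpy as np, cv2
def ray(n,uv,m=None):
    m=m or manip.camera_model(n);K=m["intrinsics"];
    p=np.array([(uv[0]-K[0,2])/K[0,0],(uv[1]-K[1,2])/K[1,1]]);q=p.copy()
    for _ in range(20): q=p/(1+m["k1"]*(q@q))
    T=m["world_to_cam"];R=T[:3,:3];c=-R.T@T[:3,3];d=R.T@np.array([q[0],q[1],1]);return c,d/np.linalg.norm(d)
def onz(n,uv,z,m=None):
    c,d=ray(n,uv,m);return c+d*(z-c[2])/d[2]
def proj(n,P,m=None):
    m=m or manip.camera_model(n);T=m["world_to_cam"];p=T[:3,:3]@np.array(P)+T[:3,3]
    q=p[:2]/p[2];q=q*(1+m["k1"]*(q@q));K=m["intrinsics"];return K[0,0]*q[0]+K[0,2],K[1,1]*q[1]+K[1,2]
def state():
    s=manip.read_state();print("t",s["clock"],"p",s["ee_pos"].round(4),"R",s["tool_rot"].round(3).tolist(),"F",s["force"].round(2),"w",round(s["gripper_width"],4));return s
E
python3 - <<'E'
from h import *
im=cv2.imread("pics/top0.png")
hsv=cv2.cvtColor(im,cv2.COLOR_BGR2HSV)
blk=((hsv[:,:,2]<45)).astype(np.uint8)
red=((hsv[:,:,1]>150)&((hsv[:,:,0]<8)|(hsv[:,:,0]>172))&(hsv[:,:,2]>120)).astype(np.uint8)
for nm,mk in(("blk",blk),("red",red)):
    n,l,s,c=cv2.connectedComponentsWithStats(mk)
    for i in range(1,n):
        if 60<s[i,4]<4000 and 190<c[i][0]<560 and 170<c[i][1]<290: print(nm,c[i].round(1),s[i],onz("top",c[i],0.067).round(4))
for z in (0.012,):
  for uv in((270.5,224.5),(367,220)): print("base front",onz("top",uv,z).round(4))
for uv in((266,189),(368,187)): print("mid front",onz("top",uv,.102).round(4))
for uv in((257,142),(370,139)): print("roof front",onz("top",uv,.224).round(4))
for uv in((257,107),(370,104)): print("roof back",onz("top",uv,.224).round(4))
print("shaker",onz("top",(213,229),.095))
def up(a,x0,x1,y0,y1,k): return cv2.resize(a[y0:y1,x0:x1],None,fx=k,fy=k,interpolation=cv2.INTER_CUBIC)
cv2.imwrite("pics/topz.png",up(im,190,530,90,290,2.3))
cv2.imwrite("pics/sidez.png",up(cv2.imread("pics/side0.png"),180,440,90,330,2.4))
E
```

```text
blk [410.1 236.9] [399 227  23  21 365] [ 0.44   -0.2396  0.067 ]
blk [478.1 244.8] [463 230  31  30 733] [ 0.4171 -0.427   0.067 ]
blk [522.4 249.5] [507 231  36  31 527] [ 0.4031 -0.5514  0.067 ]
red [212.3 173.6] [204 164  18  20 217] [0.6212 0.3154 0.067 ]
red [401.8 200.5] [391 191  22  21 335] [ 0.5413 -0.2201  0.067 ]
red [370.8 250.1] [360 240  22  21 365] [ 0.4045 -0.1308  0.067 ]
red [440.3 267. ] [426 257  26  21 378] [ 0.358  -0.3193  0.067 ]
base front [0.481  0.1529 0.012 ]
base front [ 0.4935 -0.1276  0.012 ]
mid front [0.5686 0.1542 0.102 ]
mid front [ 0.573  -0.1229  0.102 ]
roof front [0.6626 0.16   0.224 ]
roof front [ 0.6682 -0.1175  0.224 ]
roof back [0.7542 0.1628 0.224 ]
roof back [ 0.7594 -0.1198  0.224 ]
shaker [0.45998904 0.29799475 0.095     ]
```

View pics/topz.png

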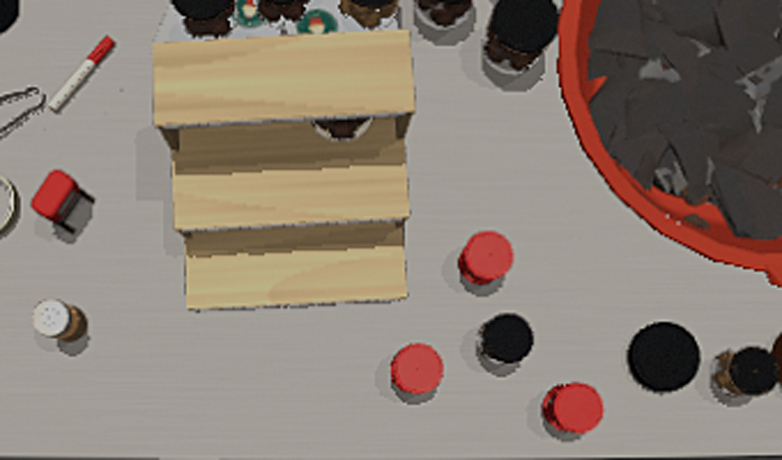

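View pics/sidez.png

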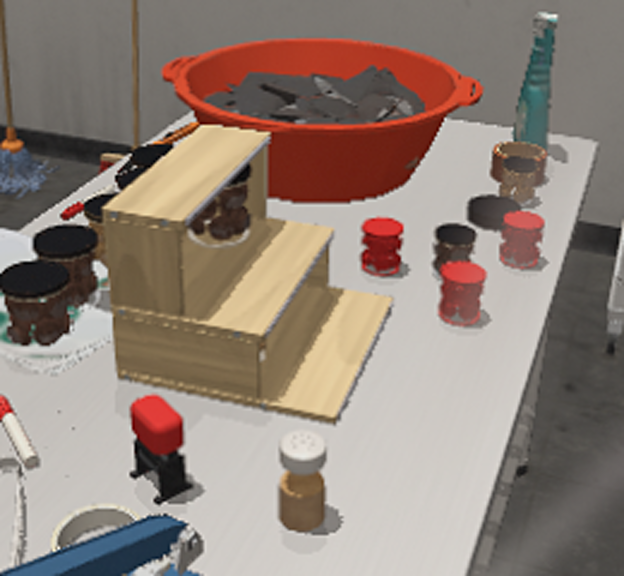

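```bash
cat >> h.py <<'E'
E
python3 - <<'E'
from h import *
im=cv2.imread("pics/top0.png");g=cv2.cvtColor(im,cv2.COLOR_BGR2GRAY).astype(float)
gy=cv2.Sobel(g,cv2.CV_64F,0,1,ksize=3)
def edge(name,rows,cols,z):
    pts=[]
    for c in range(*cols):
        s=np.abs(gy[rows[0]:rows[1],c]);s=np.where(s>0.5*s.max(),s,0);pts.append((c,rows[0]+(s*np.arange(len(s))).sum()/s.sum()))
    W=np.array([onz("top",p,z)[:2] for p in pts],np.float32)
    for _ in range(3):
        vx,vy,x0,y0=cv2.fitLine(W,cv2.DIST_HUBER,0,.01,.01).ravel()
        if vy<0:vx,vy=-vx,-vy
        r=(W[:,0]-x0)*vy-(W[:,1]-y0)*vx; W=W[np.abs(r)<max(.003,1.5*r.std())]
    print(name,"yaw",np.degrees(np.arctan2(-vx,vy)).round(2),"x at y=.018:",(x0+(0.018-y0)*vx/vy).round(4),"res",r.std().round(4))
edge("base",(217,230),(276,362),.012)
edge("mid",(182,193),(272,362),.102)
edge("roof",(135,147),(262,325),.224)
edge("roofback",(100,111),(262,365),.224)
m=manip.camera_model("wrist");s=state();T=m["world_to_cam"];c=-T[:3,:3].T@T[:3,3]
print("cam in tool",s["tool_rot"].T@(c-s["ee_pos"]), s["joint_pos"].round(1))
# shaker side view intersect: cap top approx
ca,da=ray("top",(213.5,228.5));cb,db=ray("side",(307,275))
A=np.c_[da,-db];t=np.linalg.lstsq(A,cb-ca,rcond=None)[0];print("shaker cap",ca+da*t[0],cb+db*t[1])
E
```

```text
base yaw 2.75 x at y=.018: 0.4867 res 0.0009
mid yaw 2.97 x at y=.018: 0.5729 res 0.0006
roof yaw 2.56 x at y=.018: 0.6628 res 0.0007
roofback yaw 2.36 x at y=.018: 0.7619 res 0.0026
t 0.15 p [ 0.1875 -0.622   0.2409] R [[0.957, 0.289, -0.0], [0.289, -0.957, 0.001], [-0.0, -0.001, -1.0]] F [-0.31 -0.37  0.38] w 0.0869
cam in tool [ 0.07691659 -0.00048328 -0.14299319] [67.5 19.1  2.3 84.  -0.8 77.  -3.4]
shaker cap [0.4619366 0.2984756 0.088814 ] [0.46466037 0.29908485 0.08924891]
```

```bash
cat >> h.py <<'E'
from scipy.spatial.transform import Rotation as Ro
def Rt(yaw,tilt=0):
    "tool x back along heading yaw(deg), z down; tilt>0 leans fingertips ahead (world +x side)"
    c,s=np.cos(np.radians(yaw)),np.sin(np.radians(yaw))
    R=np.array([[c,s,0],[s,-c,0],[0,0,-1]])
    return R@Ro.from_rotvec([0,np.radians(tilt)*-1,0]).as_matrix()
def plan(p,R,w,n=None,step=1.0,maxrows=40):
    s=state();P=s["ee_pos"].copy();Q=s["tool_rot"].copy();p=np.array(p)
    rv=Ro.from_matrix(Q.T@R).as_rotvec(degrees=True)/5
    d=p-P
    need=max(np.linalg.norm(rv)/1.0,np.linalg.norm(d)/.03/step)
    n=n or int(np.ceil(need)); print("rows",n,"rot",np.linalg.norm(rv)*5,"d",d.round(4))
    nt=max(int(np.ceil(np.linalg.norm(d)/.03/step)),1)
    for k in range(n):
        if k>=maxrows:break
        st=Q.T@(p-P)/max(nt-k,1); 
        rr=Ro.from_matrix(Q.T@R).as_rotvec(degrees=True)/5/(n-k)
        print([round(float(x),2) for x in np.r_[rr,st/.03]]+[w])
        P=P+Q@st;Q=Q@Ro.from_rotvec(rr*5,degrees=True).as_matrix()
    print("tilt check z", (R@[0,0,1]).round(3))
E
python3 - <<'E'
from h import *
plan([.44,-.24,.22],Rt(182.7),84)
print(Rt(180,30).round(2))
E
```

```text
t 0.15 p [ 0.1875 -0.622   0.2409] R [[0.957, 0.289, -0.0], [0.289, -0.957, 0.001], [-0.0, -0.001, -1.0]] F [-0.31 -0.37  0.38] w 0.0869
rows 34 rot 165.92546159669394 d [ 0.2525  0.382  -0.0209]
[-0.0, -0.0, -0.98, 0.73, -0.61, 0.04, 84]
[-0.0, -0.0, -0.98, 0.78, -0.55, 0.04, 84]
[-0.0, -0.0, -0.98, 0.83, -0.48, 0.04, 84]
[-0.0, -0.0, -0.98, 0.86, -0.4, 0.04, 84]
[-0.0, -0.0, -0.98, 0.9, -0.33, 0.04, 84]
[-0.0, -0.0, -0.98, 0.92, -0.25, 0.04, 84]
[-0.0, -0.0, -0.98, 0.94, -0.17, 0.04, 84]
[-0.0, -0.0, -0.98, 0.95, -0.09, 0.04, 84]
[-0.0, -0.0, -0.98, 0.95, -0.01, 0.04, 84]
[-0.0, -0.0, -0.98, 0.95, 0.07, 0.04, 84]
[-0.0, -0.0, -0.98, 0.94, 0.15, 0.04, 84]
[-0.0, -0.0, -0.98, 0.93, 0.23, 0.04, 84]
[-0.0, -0.0, -0.98, 0.9, 0.31, 0.04, 84]
[-0.0, -0.0, -0.98, 0.87, 0.38, 0.04, 84]
[-0.0, -0.0, -0.98, 0.84, 0.46, 0.04, 84]
[-0.0, -0.0, -0.98, 0.8, 0.53, 0.04, 84]
[-0.0, -0.0, -0.98, 0.0, 0.0, -0.0, 84]
[-0.0, -0.0, -0.98, 0.0, 0.0, 0.0, 84]
[-0.0, -0.0, -0.98, 0.0, 0.0, 0.0, 84]
[-0.0, -0.0, -0.98, 0.0, 0.0, 0.0, 84]
[-0.0, -0.0, -0.98, 0.0, 0.0, 0.0, 84]
[-0.0, -0.0, -0.98, 0.0, 0.0, 0.0, 84]
[-0.0, -0.0, -0.98, 0.0, 0.0, 0.0, 84]
[-0.0, -0.0, -0.98, 0.0, 0.0, 0.0, 84]
[-0.0, -0.0, -0.98, 0.0, 0.0, 0.0, 84]
[-0.0, -0.0, -0.98, 0.0, 0.0, 0.0, 84]
[-0.0, -0.0, -0.98, 0.0, 0.0, 0.0, 84]
[-0.0, -0.0, -0.98, 0.0, 0.0, 0.0, 84]
[-0.0, -0.0, -0.98, 0.0, 0.0, 0.0, 84]
[-0.0, -0.0, -0.98, 0.0, 0.0, 0.0, 84]
[-0.0, -0.0, -0.98, 0.0, 0.0, 0.0, 84]
[-0.0, -0.0, -0.98, 0.0, 0.0, 0.0, 84]
[-0.0, -0.0, -0.98, 0.0, 0.0, 0.0, 84]
[-0.0, -0.0, -0.98, 0.0, 0.0, 0.0, 84]
tilt check z [ 0.  0. -1.]
[[-0.87  0.    0.5 ]
 [ 0.    1.   -0.  ]
 [-0.5   0.   -0.87]]
```

{"op": "jog_arm", "data": {"series": [[0, 0, -1, 0.73, -0.6, 0, 84], [0, 0, -1, 0.78, -0.55, 0, 84], [0, 0, -1, 0.83, -0.48, 0, 84], [0, 0, -1, 0.86, -0.4, 0, 84], [0, 0, -1, 0.9, -0.33, 0, 84]]}}

```text
clock: 0.78
ee_pos: [0.2651, -0.4996, 0.2387]
tool_rot: [[0.74, 0.673, -0.003], [0.673, -0.74, 0.004], [0.0, -0.005, -1.0]]
force: [-0.5, 0.7, 0.1]
gripper_width: 0.0843
```

{"op": "jog_arm", "data": {"series": [[0, 0, -1, 0.92, -0.25, 0, 84], [0, 0, -1, 0.94, -0.17, 0, 84], [0, 0, -1, 0.95, -0.1, 0, 84], [0, 0, -1, 0.95, 0, 0, 84], [0, 0, -1, 0.95, 0.07, 0, 84]]}}

```text
clock: 1.4
ee_pos: [0.3429, -0.3728, 0.238]
tool_rot: [[0.37, 0.929, -0.004], [0.929, -0.37, 0.005], [0.003, -0.006, -1.0]]
force: [0.4, -0.1, 0.2]
gripper_width: 0.0842
```

```bash
python3 - <<'E'
from h import *
print(manip.read_state()["joint_pos"].round(1))
plan([.44,-.24,.22],Rt(182.7),84)
E
```

```text
[ 55.2   3.5 -13.3 103.    0.8  74.   20. ]
t 1.4 p [ 0.3429 -0.3728  0.238 ] R [[0.37, 0.929, -0.004], [0.929, -0.37, 0.005], [0.003, -0.006, -1.0]] F [ 0.38 -0.07  0.15] w 0.0842
rows 23 rot 114.41444375736685 d [ 0.0971  0.1328 -0.018 ]
[-0.0, -0.0, -0.99, 0.88, 0.23, 0.1, 84]
[-0.0, -0.0, -0.99, 0.86, 0.3, 0.1, 84]
[-0.0, -0.0, -0.99, 0.83, 0.38, 0.1, 84]
[-0.0, -0.0, -0.99, 0.8, 0.45, 0.1, 84]
[-0.0, -0.0, -0.99, 0.75, 0.52, 0.1, 84]
[-0.0, -0.0, -0.99, 0.71, 0.58, 0.1, 84]
[-0.0, -0.0, -0.99, 0.0, 0.0, 0.0, 84]
[-0.0, -0.0, -0.99, 0.0, 0.0, 0.0, 84]
[-0.0, -0.0, -0.99, 0.0, 0.0, 0.0, 84]
[-0.0, -0.0, -0.99, 0.0, 0.0, 0.0, 84]
[-0.0, -0.0, -0.99, 0.0, 0.0, 0.0, 84]
[-0.0, -0.0, -0.99, 0.0, 0.0, 0.0, 84]
[-0.0, -0.0, -0.99, 0.0, 0.0, 0.0, 84]
[-0.0, -0.0, -0.99, 0.0, 0.0, 0.0, 84]
[-0.0, -0.0, -0.99, 0.0, 0.0, 0.0, 84]
[-0.0, -0.0, -0.99, 0.0, 0.0, 0.0, 84]
[-0.0, -0.0, -0.99, 0.0, 0.0, 0.0, 84]
[-0.0, -0.0, -0.99, 0.0, 0.0, 0.0, 84]
[-0.0, -0.0, -0.99, 0.0, 0.0, 0.0, 84]
[-0.0, -0.0, -0.99, 0.0, 0.0, 0.0, 84]
[-0.0, -0.0, -0.99, 0.0, 0.0, 0.0, 84]
[-0.0, -0.0, -0.99, 0.0, 0.0, 0.0, 84]
[-0.0, -0.0, -0.99, 0.0, 0.0, 0.0, 84]
tilt check z [ 0.  0. -1.]
```

{"op": "jog_arm", "data": {"series": [[0, 0, -1, 0.88, 0.23, 0.1, 84], [0, 0, -1, 0.86, 0.3, 0.1, 84], [0, 0, -1, 0.83, 0.38, 0.1, 84], [0, 0, -1, 0.8, 0.45, 0.1, 84], [0, 0, -1, 0.75, 0.52, 0.1, 84]]}}

```text
clock: 2.02
ee_pos: [0.4279, -0.2534, 0.2222]
tool_rot: [[-0.087, 0.996, -0.004], [0.996, 0.087, 0.005], [0.005, -0.003, -1.0]]
force: [-0.5, -0.1, 0.3]
gripper_width: 0.084
```

{"op": "jog_arm", "data": {"series": [[0, 0, -1, 0.7, 0.58, 0.1, 84], [0, 0, -1, 0, 0, 0, 84], [0, 0, -1, 0, 0, 0, 84], [0, 0, -1, 0, 0, 0, 84], [0, 0, -1, 0, 0, 0, 84]]}}

```text
clock: 2.65
ee_pos: [0.4485, -0.2229, 0.218]
tool_rot: [[-0.531, 0.847, -0.004], [0.847, 0.531, 0.006], [0.007, -0.0, -1.0]]
force: [-0.6, -0.1, -0.2]
gripper_width: 0.0842
```

```bash
python3 - <<'E'
from h import *
s=state();print(s["joint_pos"].round(1))
m=manip.camera_model("wrist");im=manip.camera("wrist");cv2.imwrite("pics/w1.png",im[:,:,::-1])
import pickle;pickle.dump(m,open("w1.pkl","wb"))
E
```

```text
t 2.65 p [ 0.4485 -0.2229  0.218 ] R [[-0.531, 0.847, -0.004], [0.847, 0.531, 0.006], [0.007, -0.0, -1.0]] F [-0.65 -0.09 -0.21] w 0.0842
[ 45.4   4.3 -24.9 104.8   1.7  71.7  52.2]
```

View pics/w1.png

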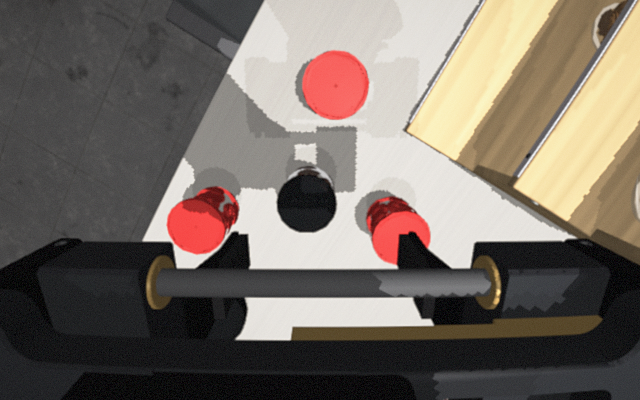

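```bash
python3 - <<'E'
from h import *
import pickle;m=pickle.load(open("w1.pkl","rb"))
im=cv2.imread("pics/w1.png");blk=(im.max(2)<40).astype(np.uint8);blk[:,:260]=0;blk[:,350:]=0;blk[235:]=0;blk[:165]=0
n,l,s,c=cv2.connectedComponentsWithStats(blk)
i=1+s[1:,4].argmax();cn=cv2.findContours((l==i).astype(np.uint8),0,2)[0]
e=cv2.minEnclosingCircle(max(cn,key=len));print(s[i],c[i],e,onz("wrist",e[0],.065,m),onz("wrist",c[i],.066,m))
plan([.44,-.24,.12],Rt(182.7),84)
E
```

```text
[ 278  174   57   57 2549] [306.22322479 202.62769714] ((306.3927001953125, 202.17184448242188), 29.102529525756836) [ 0.44052748 -0.24069965  0.065     ] [ 0.44052187 -0.24090912  0.066     ]
t 2.7 p [ 0.4485 -0.2228  0.218 ] R [[-0.535, 0.845, -0.004], [0.845, 0.535, 0.006], [0.007, -0.0, -1.0]] F [ 0.34  0.05 -0.19] w 0.0843
rows 13 rot 60.33173351484041 d [-0.0085 -0.0172 -0.098 ]
[0.0, -0.01, -0.93, -0.09, -0.14, 0.82, 84]
[0.0, -0.01, -0.93, -0.08, -0.14, 0.82, 84]
[0.0, -0.01, -0.93, -0.06, -0.15, 0.82, 84]
[0.0, -0.01, -0.93, -0.05, -0.15, 0.82, 84]
[0.0, -0.01, -0.93, 0.0, 0.0, 0.0, 84]
[0.0, -0.01, -0.93, 0.0, 0.0, 0.0, 84]
[0.0, -0.01, -0.93, 0.0, 0.0, 0.0, 84]
[0.0, -0.01, -0.93, 0.0, 0.0, 0.0, 84]
[0.0, -0.01, -0.93, 0.0, 0.0, 0.0, 84]
[0.0, -0.01, -0.93, 0.0, 0.0, 0.0, 84]
[0.0, -0.01, -0.93, 0.0, 0.0, 0.0, 84]
[0.0, -0.01, -0.93, 0.0, 0.0, 0.0, 84]
[0.0, -0.01, -0.93, 0.0, 0.0, 0.0, 84]
tilt check z [ 0.  0. -1.]
```

Both views put the short jar at (0.4405, -0.241), so they agree.

{"op": "jog_arm", "data": {"series": [[0, 0, -0.95, -0.09, -0.14, 0.6, 84], [0, 0, -0.95, -0.08, -0.14, 0.6, 84], [0, 0, -0.95, -0.06, -0.14, 0.6, 84], [0, 0, -0.95, -0.05, -0.14, 0.5, 84], [0, 0, -0.95, 0, 0, 0, 84]]}}

```text
clock: 3.32
ee_pos: [0.4432, -0.2369, 0.1464]
tool_rot: [[-0.84, 0.542, -0.003], [0.542, 0.84, 0.007], [0.006, 0.004, -1.0]]
force: [0.1, 0.7, 0.3]
gripper_width: 0.0841
```

{"op": "jog_arm", "data": {"series": [[0, 0, -0.95, 0, 0, 0, 84], [0, 0, -0.95, 0, 0, 0, 84], [0, 0, -0.95, 0, 0, 0, 84], [0, 0, -0.95, 0, 0, 0, 84], [0, 0, -0.95, 0, 0, 0, 84]]}}

```text
clock: 3.95
ee_pos: [0.4455, -0.2336, 0.1452]
tool_rot: [[-0.99, 0.14, -0.004], [0.14, 0.99, 0.008], [0.005, 0.007, -1.0]]
force: [-0.2, 0.8, -0.1]
gripper_width: 0.0841
```

```bash
python3 - <<'E'
from h import *
print(manip.read_state()["joint_pos"].round(1))
plan([.4405,-.241,.1],Rt(182.7),84)
E
```

```text
[ 48.8   8.7 -27.9 109.5   4.2  63.3 101.2]
t 3.95 p [ 0.4455 -0.2336  0.1452] R [[-0.99, 0.14, -0.004], [0.14, 0.99, 0.008], [0.005, 0.007, -1.0]] F [-0.17  0.76 -0.08] w 0.0841
rows 3 rot 10.737520543660333 d [-0.005  -0.0074 -0.0452]
[0.03, -0.02, -0.72, 0.06, -0.14, 0.75, 84]
[0.03, -0.02, -0.72, 0.07, -0.13, 0.75, 84]
[0.03, -0.02, -0.72, -0.0, -0.0, 0.0, 84]
tilt check z [ 0.  0. -1.]
```

{"op": "jog_arm", "data": {"series": [[0, 0, -0.75, 0.06, -0.14, 0.5, 84], [0, 0, -0.75, 0.07, -0.14, 0.5, 84], [0, 0, -0.7, 0, 0, 0, 84], [0, 0, 0, 0, 0, 0, 84]]}}

```text
clock: 4.45
ee_pos: [0.4427, -0.2391, 0.114]
tool_rot: [[-0.998, -0.062, -0.003], [-0.062, 0.998, 0.009], [0.003, 0.009, -1.0]]
force: [-0.7, -0.3, -0.4]
gripper_width: 0.0842
```

```bash
python3 - <<'E'
from h import *
plan([.4405,-.241,.046],Rt(182.7),84)
E
```

```text
t 4.45 p [ 0.4427 -0.2391  0.114 ] R [[-0.998, -0.062, -0.003], [-0.062, 0.998, 0.009], [0.003, 0.009, -1.0]] F [-0.73 -0.31 -0.36] w 0.0842
rows 3 rot 1.0041843224852762 d [-0.0022 -0.0019 -0.068 ]
[0.03, -0.01, 0.06, 0.02, -0.03, 0.76, 84]
[0.03, -0.01, 0.06, 0.02, -0.02, 0.76, 84]
[0.03, -0.01, 0.06, 0.02, -0.02, 0.76, 84]
tilt check z [ 0.  0. -1.]
```

{"op": "jog_arm", "data": {"series": [[0.03, 0, 0.06, 0.03, -0.03, 0.76, 84], [0.03, 0, 0.06, 0.03, -0.02, 0.76, 84], [0.03, 0, 0.06, 0.03, -0.02, 0.76, 84], [0, 0, 0, 0, 0, 0, 84]]}}

```text
clock: 4.95
ee_pos: [0.442, -0.24, 0.0448]
tool_rot: [[-0.999, -0.041, -0.0], [-0.041, 0.999, -0.0], [0.0, -0.0, -1.0]]
force: [-0.1, 0.1, 0.0]
gripper_width: 0.084
```

```bash
python3 - <<'E'
from h import *
state()
im=manip.camera("wrist");cv2.imwrite("pics/w2.png",im[:,:,::-1])
E
```

```text
t 4.95 p [ 0.442  -0.24    0.0448] R [[-0.999, -0.041, -0.0], [-0.041, 0.999, -0.0], [0.0, -0.0, -1.0]] F [-0.11  0.09  0.05] w 0.084
```

View pics/w2.png

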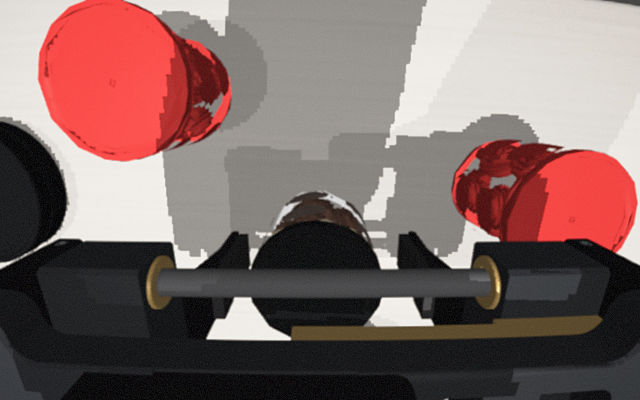

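The dark jar (lid at 316,280) is centred between the open fingers, and the red jars are clear. I'll close the gripper and lift.

{"op": "jog_arm", "data": {"series": [[0, 0, 0, 0, 0, 0, 50], [0, 0, 0, 0, 0, 0, 50], [0, 0, 0, 0, 0, 0, 50], [0, 0, 0, 0, 0, 0, 50]]}}

```text
clock: 5.5
ee_pos: [0.4448, -0.2411, 0.0488]
tool_rot: [[-0.999, -0.041, 0.005], [-0.041, 0.999, -0.003], [-0.005, -0.004, -1.0]]
force: [-0.1, -0.3, -0.6]
gripper_width: 0.0577
```

```bash
python3 - <<'E'
from h import *
s=state()
lm=np.array([.572,.016,.012]);c,sn=np.cos(np.radians(2.7)),np.sin(np.radians(2.7))
X=np.array([c,sn,0]);Y=np.array([-sn,c,0])
p=lm+X*-.038+Y*-.06;print("place",p)
plan([.4405,-.241,.10],Rt(182.7),50)
E
```

```text
t 5.5 p [ 0.4448 -0.2411  0.0488] R [[-0.999, -0.041, 0.005], [-0.041, 0.999, -0.003], [-0.005, -0.004, -1.0]] F [-0.08 -0.27 -0.58] w 0.0577
place [ 0.53686857 -0.04572344  0.012     ]
t 5.5 p [ 0.4448 -0.2411  0.0488] R [[-0.999, -0.041, 0.005], [-0.041, 0.999, -0.003], [-0.005, -0.004, -1.0]] F [-0.08 -0.27 -0.58] w 0.0577
rows 2 rot 0.48865057505876996 d [-0.0043  0.0001  0.0512]
[-0.02, 0.03, -0.04, 0.07, 0.0, -0.85, 50]
[-0.02, 0.03, -0.04, 0.07, 0.0, -0.85, 50]
tilt check z [ 0.  0. -1.]
```

{"op": "jog_arm", "data": {"series": [[0, 0, 0, 0.07, 0, -0.6, 50], [0, 0, 0, 0, 0, -0.9, 50], [0, 0, 0, 0, 0, -1, 50], [0, 0, 0, 0, 0, -0.6, 50]]}}

```text
clock: 6.0
ee_pos: [0.4411, -0.2401, 0.1468]
tool_rot: [[-0.999, -0.042, 0.004], [-0.042, 0.999, -0.002], [-0.003, -0.002, -1.0]]
force: [0.5, 0.1, -1.4]
gripper_width: 0.0573
```

```bash
python3 - <<'E'
from h import *
print(manip.read_state()["joint_pos"].round(1))
plan([.535,-.046,.145],Rt(182.7),50)
im=manip.camera("wrist");cv2.imwrite("pics/w3.png",im[:,:,::-1])
E
```

```text
[ 50.3   8.1 -28.7 109.9   4.4  62.8 112.2]
t 6.0 p [ 0.4411 -0.2401  0.1468] R [[-0.999, -0.042, 0.004], [-0.042, 0.999, -0.002], [-0.003, -0.002, -1.0]] F [ 0.54  0.1  -1.45] w 0.0573
rows 8 rot 0.38973899810682033 d [ 0.0939  0.1941 -0.0018]
[-0.0, 0.0, -0.01, -0.42, 0.79, 0.01, 50]
[-0.0, 0.0, -0.01, -0.42, 0.79, 0.01, 50]
[-0.0, 0.0, -0.01, -0.43, 0.79, 0.01, 50]
[-0.0, 0.0, -0.01, -0.43, 0.79, 0.01, 50]
[-0.0, 0.0, -0.01, -0.43, 0.79, 0.01, 50]
[-0.0, 0.0, -0.01, -0.43, 0.79, 0.01, 50]
[-0.0, 0.0, -0.01, -0.43, 0.79, 0.01, 50]
[-0.0, 0.0, -0.01, -0.43, 0.79, 0.01, 50]
tilt check z [ 0.  0. -1.]
```

View pics/w3.png

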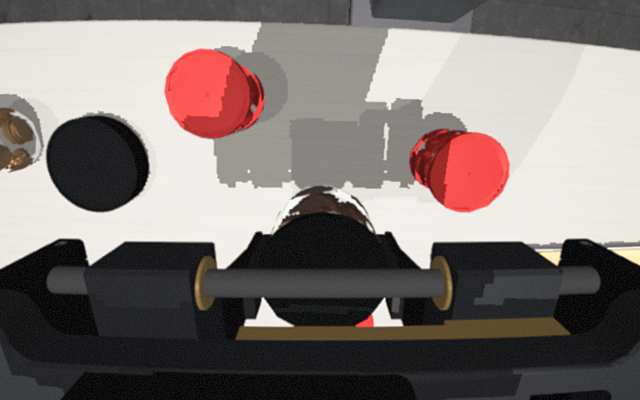

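{"op": "jog_arm", "data": {"series": [[0, 0, 0, -0.42, 0.79, 0, 50], [0, 0, 0, -0.42, 0.79, 0, 50], [0, 0, 0, -0.42, 0.79, 0, 50], [0, 0, 0, -0.43, 0.79, 0, 50], [0, 0, 0, -0.43, 0.79, 0, 50]]}}

```text
clock: 6.68
ee_pos: [0.5014, -0.1187, 0.1522]
tool_rot: [[-0.999, -0.037, 0.009], [-0.037, 0.999, -0.007], [-0.008, -0.007, -1.0]]
force: [0.3, -0.1, -0.6]
gripper_width: 0.0578
```

{"op": "jog_arm", "data": {"series": [[0, 0, 0, -0.35, 0.7, 0, 50], [0, 0, 0, -0.3, 0.6, 0, 50], [0, 0, 0, 0, 0, 0, 50]]}}

```text
clock: 7.05
ee_pos: [0.5201, -0.0754, 0.1533]
tool_rot: [[-0.999, -0.04, 0.009], [-0.04, 0.999, -0.006], [-0.009, -0.007, -1.0]]
force: [-1.3, -0.3, -1.3]
gripper_width: 0.0574
```

```bash
python3 - <<'E'
from h import *
print(manip.read_state()["joint_pos"].round(1))
plan([.533,-.046,.065],Rt(182.7),50)
E
```

```text
[ 36.2  11.3 -36.4 106.5   7.8  64.   89.3]
t 7.05 p [ 0.5201 -0.0754  0.1533] R [[-0.999, -0.04, 0.009], [-0.04, 0.999, -0.006], [-0.009, -0.007, -1.0]] F [-1.27 -0.27 -1.34] w 0.0574
rows 4 rot 0.7542795632342361 d [ 0.0129  0.0294 -0.0883]
[-0.02, 0.03, -0.02, -0.11, 0.25, 0.74, 50]
[-0.02, 0.03, -0.02, -0.11, 0.24, 0.74, 50]
[-0.02, 0.03, -0.02, -0.11, 0.24, 0.74, 50]
[-0.02, 0.03, -0.02, -0.12, 0.24, 0.74, 50]
tilt check z [ 0.  0. -1.]
```

{"op": "jog_arm", "data": {"series": [[0, 0.03, 0, -0.16, 0.35, 0.4, 50], [0, 0.03, 0, -0.14, 0.35, 0.6, 50], [0, 0.03, 0, -0.14, 0.3, 0.75, 50], [0, 0.03, 0, 0, 0, 0.75, 50], [0, 0, 0, 0, 0, 0.2, 50]]}}

```text
clock: 7.68
ee_pos: [0.5316, -0.0469, 0.0678]
tool_rot: [[-0.999, -0.036, -0.003], [-0.036, 0.999, -0.008], [0.003, -0.008, -1.0]]
force: [0.1, 0.1, -0.4]
gripper_width: 0.0574
```

```bash
python3 - <<'E'
from h import *
plan([.533,-.046,.061],Rt(182.7),50)
im=manip.camera("side");cv2.imwrite("pics/s3.png",cv2.resize(im[100:300,200:440,::-1],None,fx=3,fy=3,interpolation=cv2.INTER_CUBIC))
E
```

```text
t 7.675 p [ 0.5316 -0.0469  0.0678] R [[-0.999, -0.036, -0.003], [-0.036, 0.999, -0.008], [0.003, -0.008, -1.0]] F [ 0.13  0.13 -0.44] w 0.0574
rows 1 rot 0.8091908580730721 d [ 0.0014  0.0009 -0.0068]
[-0.09, -0.04, -0.13, -0.05, 0.03, 0.23, 50]
tilt check z [ 0.  0. -1.]
```

View pics/s3.png

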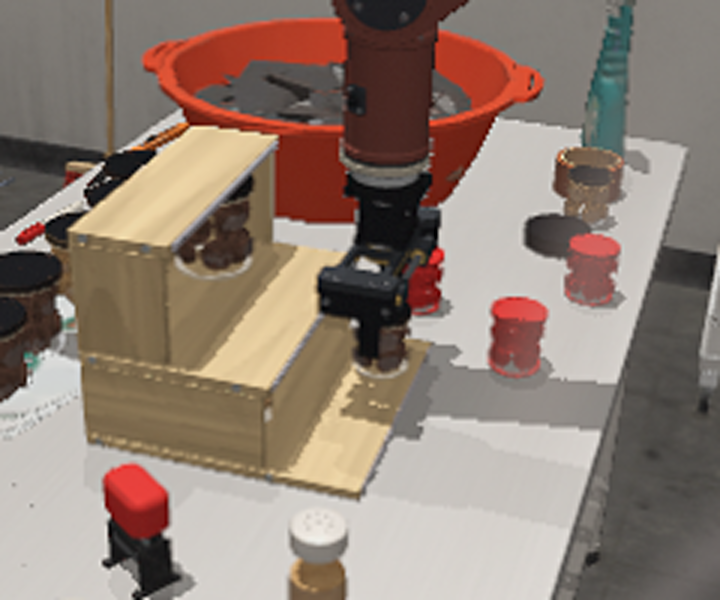

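The jar, at (380,345) in the zoomed picture, hangs just over the lower ledge and ahead of the middle board. I'll lower it until it touches.

{"op": "jog_arm", "data": {"series": [[-0.09, -0.04, 0, -0.03, 0.02, 0.22, 50], [0, 0, 0, 0, 0, 0.12, 50]]}}

```text
clock: 7.98
ee_pos: [0.5342, -0.0465, 0.0602]
tool_rot: [[-0.999, -0.035, 0.004], [-0.035, 0.999, -0.0], [-0.004, -0.0, -1.0]]
force: [-13.6, 0.2, 43.3]
gripper_width: 0.0577
```

{"op": "jog_arm", "data": {"series": [[0, 0, 0, 0, 0, -0.08, 66], [0, 0, 0, 0, 0, 0, 74], [0, 0, 0, 0, 0, 0, 84]]}}

```text
clock: 8.35
ee_pos: [0.5354, -0.0472, 0.0642]
tool_rot: [[-0.999, -0.034, 0.007], [-0.034, 0.999, -0.001], [-0.007, -0.001, -1.0]]
force: [0.2, 0.1, -0.4]
gripper_width: 0.077
```

```bash
python3 - <<'E'
from h import *
state()
im=manip.camera("wrist");cv2.imwrite("pics/w4.png",im[:,:,::-1])
im=manip.camera("side");cv2.imwrite("pics/s4.png",cv2.resize(im[100:300,200:440,::-1],None,fx=3,fy=3,interpolation=cv2.INTER_CUBIC))
E
```

```text
t 8.35 p [ 0.5354 -0.0472  0.0642] R [[-0.999, -0.034, 0.007], [-0.034, 0.999, -0.001], [-0.007, -0.001, -1.0]] F [ 0.19  0.12 -0.37] w 0.077
```

View pics/w4.png

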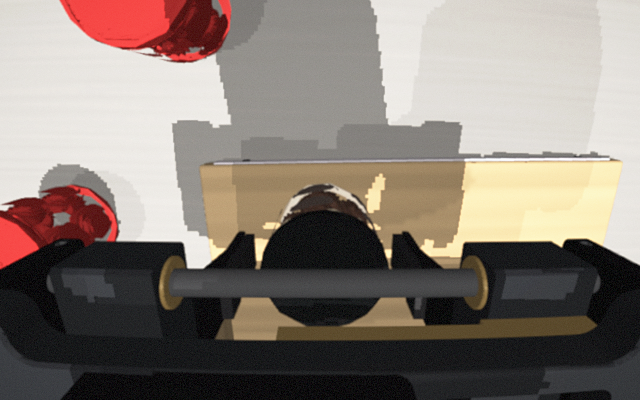

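View pics/s4.png

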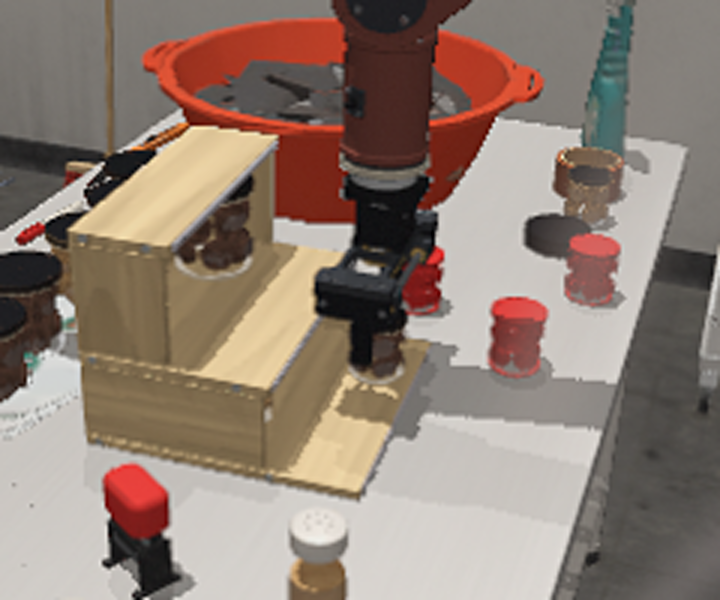

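{"op": "jog_arm", "data": {"series": [[0, 0, 0, 0, 0, -0.7, 84], [0, 0, 0, 0, 0, -1, 80], [0, 0, 0, 0.3, 0, -1, 60], [0, -1, 0, 0.8, 0, -0.3, 40], [0, -1, 0, 0.8, 0, 0.2, 30]]}}

```text
clock: 9.07
ee_pos: [0.4794, -0.048, 0.1476]
tool_rot: [[-0.982, -0.036, 0.184], [-0.035, 0.999, 0.008], [-0.184, 0.002, -0.983]]
force: [-0.1, -0.1, 0.5]
gripper_width: 0.0575
```

```bash
python3 - <<'E'
from h import *
print(manip.read_state()["joint_pos"].round(1))
plan([.46,-.050,.11],Rt(182.7,30),30)
E
```

```text
[ 40.5  -1.9 -38.3 120.   -2.6  50.9  95.6]
t 9.075 p [ 0.4794 -0.048   0.1476] R [[-0.982, -0.036, 0.184], [-0.035, 0.999, 0.008], [-0.184, 0.002, -0.983]] F [-0.05 -0.05  0.54] w 0.0575
rows 4 rot 19.39047584618622 d [-0.0194 -0.002  -0.0376]
[-0.01, -0.97, -0.03, 0.43, -0.02, 0.56, 30]
[-0.01, -0.97, -0.03, 0.48, -0.02, 0.52, 30]
[-0.01, -0.97, -0.03, 0.0, 0.0, 0.0, 30]
[-0.01, -0.97, -0.03, 0.0, 0.0, 0.0, 30]
tilt check z [ 0.499  0.024 -0.866]
```

{"op": "jog_arm", "data": {"series": [[0, -1, 0, 0.4, 0, 0.4, 30], [0, -1, 0, 0.3, 0, 0.4, 30], [0, 0, 0, 0, 0, 0.4, 30]]}}

```text
clock: 9.45
ee_pos: [0.4654, -0.0501, 0.1073]
tool_rot: [[-0.933, -0.033, 0.359], [-0.031, 0.999, 0.009], [-0.359, -0.003, -0.933]]
force: [0.8, 0.2, 0.8]
gripper_width: 0.0324
```

```bash
python3 - <<'E'
from h import *
print(manip.read_state()["joint_pos"].round(1))
plan([.465,-.050,.06],Rt(182.7,20),30)
im=manip.camera("side");cv2.imwrite("pics/s5.png",cv2.resize(im[100:300,200:440,::-1],None,fx=3,fy=3,interpolation=cv2.INTER_CUBIC))
im=manip.camera("wrist");cv2.imwrite("pics/w5.png",im[:,:,::-1])
E
```

```text
[ 41.1  -7.6 -36.6 132.2 -11.7  33.5 104.3]
t 9.45 p [ 0.4654 -0.0501  0.1073] R [[-0.933, -0.033, 0.359], [-0.031, 0.999, 0.009], [-0.359, -0.003, -0.933]] F [0.83 0.2  0.75] w 0.0324
rows 2 rot 1.3426071246786848 d [-0.0004  0.0001 -0.0473]
[-0.05, 0.1, -0.07, 0.29, 0.0, 0.73, 30]
[-0.05, 0.1, -0.07, 0.28, 0.0, 0.74, 30]
tilt check z [ 0.342  0.016 -0.94 ]
```

View pics/s5.png

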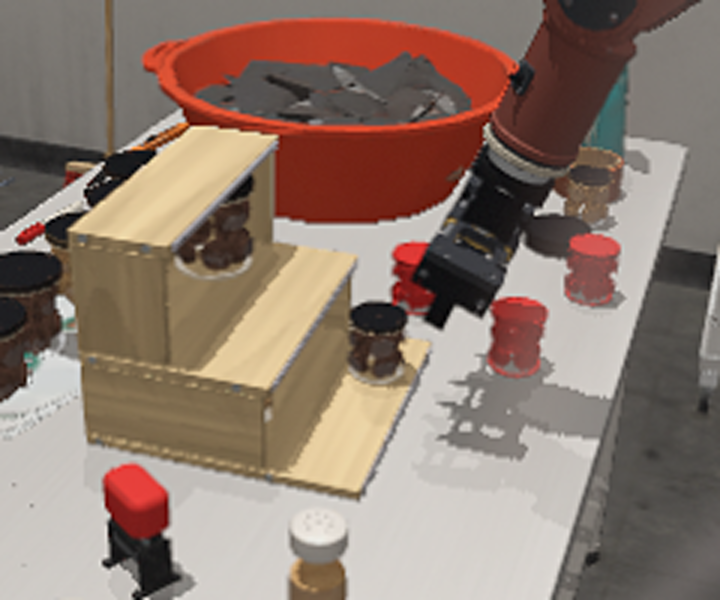

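{"op": "jog_arm", "data": {"series": [[0, 0, 0, 0.1, 0, 0.6, 30], [0, 0, 0, 0.15, 0, 0.7, 30], [0, 0, 0, 0.15, 0, 0.5, 30]]}}

```text
clock: 9.93
ee_pos: [0.4777, -0.0492, 0.0543]
tool_rot: [[-0.932, -0.034, 0.361], [-0.033, 0.999, 0.01], [-0.361, -0.002, -0.932]]
force: [0.1, -1.2, -0.4]
gripper_width: 0.0302
```

```bash
python3 - <<'E'
from h import *
print(manip.read_state()["joint_pos"].round(1))
plan([.485,-.049,.058],Rt(182.7,20),30)
im=manip.camera("wrist");cv2.imwrite("pics/w6.png",im[:,:,::-1])
E
```

```text
[ 41.4   0.8 -39.4 133.6  -2.   24.7  95.8]
t 9.925 p [ 0.4777 -0.0492  0.0543] R [[-0.932, -0.034, 0.361], [-0.033, 0.999, 0.01], [-0.361, -0.002, -0.932]] F [ 0.14 -1.17 -0.37] w 0.0302
rows 1 rot 1.3925224941813568 d [0.0073 0.0002 0.0037]
[-0.07, 0.24, -0.13, -0.27, -0.0, -0.03, 30]
tilt check z [ 0.342  0.016 -0.94 ]
```

View pics/w6.png

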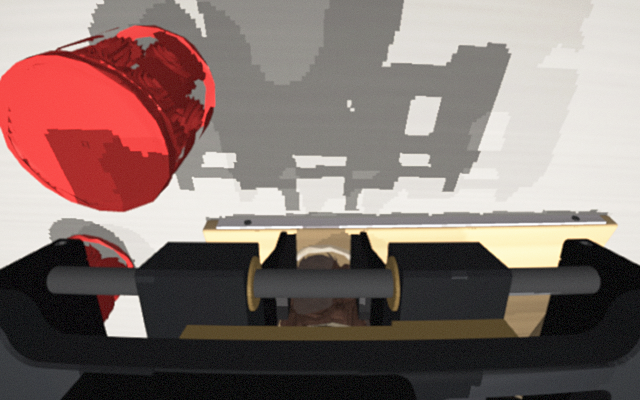

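{"op": "jog_arm", "data": {"series": [[0, 0.1, 0, -0.45, 0, 0.12, 30], [0, 0, 0, -0.45, 0.02, 0.17, 30], [0, 0, 0, -0.45, 0.02, 0.17, 30], [0, 0, 0, -0.45, 0.02, 0.17, 30]]}}

```text
clock: 10.48
ee_pos: [0.5355, -0.0457, 0.0553]
tool_rot: [[-0.937, -0.033, 0.348], [-0.032, 0.999, 0.011], [-0.348, -0.001, -0.937]]
force: [-0.2, 0.2, -0.3]
gripper_width: 0.0299
```

```bash
python3 - <<'E'
from h import *
print(manip.read_state()["joint_pos"].round(1))
plan([.560,-.047,.058],Rt(182.7,20),30,step=.5)
im=manip.camera("side");cv2.imwrite("pics/s6.png",cv2.resize(im[100:300,200:440,::-1],None,fx=3,fy=3,interpolation=cv2.INTER_CUBIC))
E
```

```text
[ 37.3   8.6 -38.1 126.1   9.9  27.1  84.5]
t 10.475 p [ 0.5355 -0.0457  0.0553] R [[-0.937, -0.033, 0.348], [-0.032, 0.999, 0.011], [-0.348, -0.001, -0.937]] F [-0.15  0.2  -0.27] w 0.0299
rows 2 rot 0.8737707669080528 d [ 0.0245 -0.0013  0.0027]
[-0.03, 0.04, -0.07, -0.4, -0.04, 0.1, 30]
[-0.03, 0.04, -0.07, -0.4, -0.04, 0.1, 30]
tilt check z [ 0.342  0.016 -0.94 ]
```

View pics/s6.png

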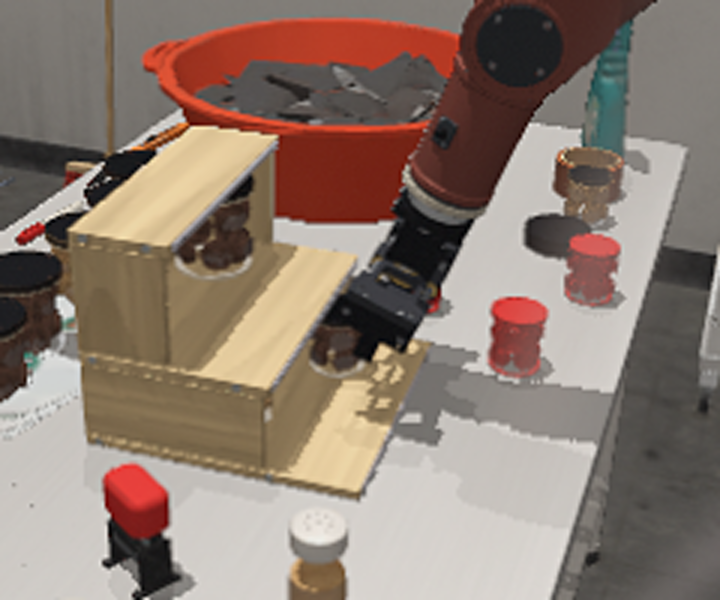

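{"op": "jog_arm", "data": {"series": [[0, 0, 0, -0.4, -0.02, 0.12, 30], [0, 0, 0, -0.4, -0.02, 0.12, 30], [0, 0, 0, -0.15, 0, 0.04, 30]]}}

```text
clock: 10.9
ee_pos: [0.5689, -0.0459, 0.059]
tool_rot: [[-0.936, -0.033, 0.35], [-0.031, 0.999, 0.011], [-0.35, -0.001, -0.937]]
force: [-0.8, -0.6, -0.7]
gripper_width: 0.0301
```

```bash
python3 - <<'E'
from h import *
state()
im=manip.camera("side");cv2.imwrite("pics/s7.png",cv2.resize(im[100:300,200:440,::-1],None,fx=3,fy=3,interpolation=cv2.INTER_CUBIC))
im=manip.camera("top");cv2.imwrite("pics/t7.png",cv2.resize(im[90:290,190:450,::-1],None,fx=3,fy=3,interpolation=cv2.INTER_CUBIC))
E
```

```text
t 10.9 p [ 0.5689 -0.0459  0.059 ] R [[-0.936, -0.033, 0.35], [-0.031, 0.999, 0.011], [-0.35, -0.001, -0.937]] F [-0.78 -0.6  -0.73] w 0.0301
```

View pics/s7.png

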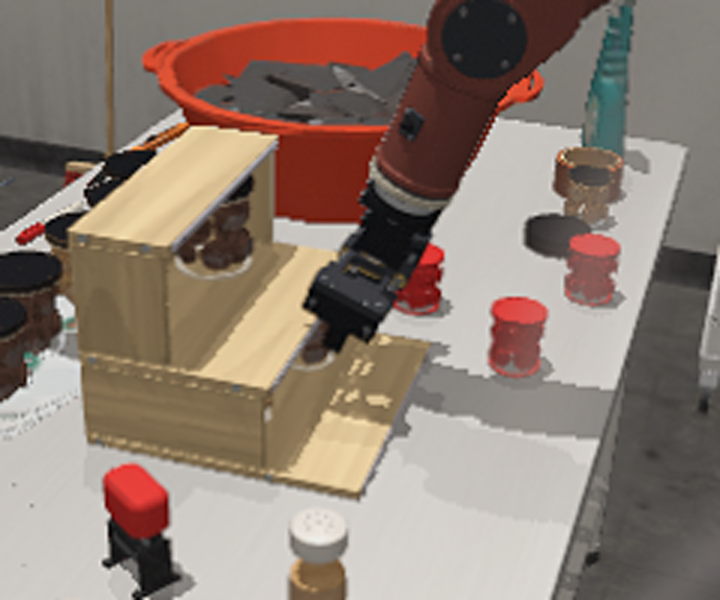

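{"op": "jog_arm", "data": {"series": [[0, 0, 0, 0.8, 0, -0.3, 30], [0, 0, 0, 0.9, 0, -0.4, 40], [0, 0, 0, 0.3, 0, -1, 60], [0, 1, 0, 0, 0.4, -1, 84], [0, 1, 0, 0, 0.9, -1, 84]]}}

```text
clock: 11.62
ee_pos: [0.4672, -0.0108, 0.1413]
tool_rot: [[-0.985, -0.03, 0.17], [-0.029, 1.0, 0.005], [-0.171, -0.0, -0.985]]
force: [0.8, 0.7, -1.4]
gripper_width: 0.0621
```

```bash
python3 - <<'E'
from h import *
print(manip.read_state()["joint_pos"].round(1))
plan([.46,.297,.19],Rt(182.7,0),84)
im=manip.camera("side");cv2.imwrite("pics/s8.png",cv2.resize(im[100:300,200:440,::-1],None,fx=3,fy=3,interpolation=cv2.INTER_CUBIC))
E
```

```text
[ 41.5  -2.9 -44.  121.3  -2.4  51.   90.4]
t 11.625 p [ 0.4672 -0.0108  0.1413] R [[-0.985, -0.03, 0.17], [-0.029, 1.0, 0.005], [-0.171, -0.0, -0.985]] F [ 0.8   0.69 -1.37] w 0.0621
rows 11 rot 9.869372410554767 d [-0.0072  0.3078  0.0487]
[-0.0, 0.18, -0.02, -0.03, 0.93, -0.14, 84]
[-0.0, 0.18, -0.02, -0.03, 0.93, -0.14, 84]
[-0.0, 0.18, -0.02, -0.03, 0.93, -0.15, 84]
[-0.0, 0.18, -0.02, -0.03, 0.93, -0.15, 84]
[-0.0, 0.18, -0.02, -0.03, 0.93, -0.15, 84]
[-0.0, 0.18, -0.02, -0.03, 0.93, -0.15, 84]
[-0.0, 0.18, -0.02, -0.03, 0.93, -0.15, 84]
[-0.0, 0.18, -0.02, -0.03, 0.93, -0.15, 84]
[-0.0, 0.18, -0.02, -0.02, 0.93, -0.15, 84]
[-0.0, 0.18, -0.02, -0.02, 0.93, -0.15, 84]
[-0.0, 0.18, -0.02, -0.02, 0.93, -0.15, 84]
tilt check z [ 0.  0. -1.]
```

View pics/s8.png

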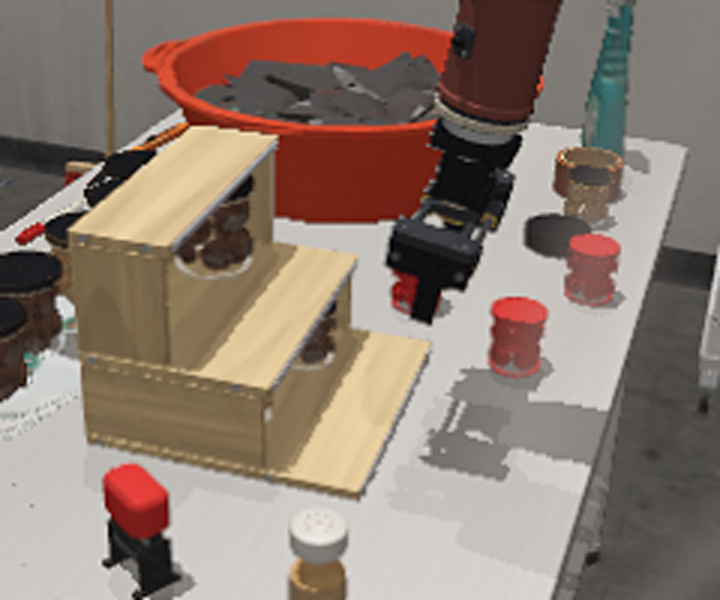

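{"op": "jog_arm", "data": {"series": [[0, 0.4, 0, 0, 0.95, -0.5, 84], [0, 0.4, 0, 0, 0.95, -0.5, 84], [0, 0.4, 0, 0, 0.95, -0.3, 84], [0, 0.4, 0, 0, 0.95, -0.1, 84], [0, 0.3, 0, 0, 0.95, 0, 84]]}}

```text
clock: 12.3
ee_pos: [0.4578, 0.1383, 0.189]
tool_rot: [[-0.999, -0.031, 0.005], [-0.031, 1.0, -0.003], [-0.005, -0.003, -1.0]]
force: [-0.2, 0.2, -0.1]
gripper_width: 0.0836
```

```bash
python3 - <<'E'
from h import *
print(manip.read_state()["joint_pos"].round(1))
plan([.46,.25,.19],Rt(182.7,0),84)
E
```

```text
[ 30.9   5.2 -54.8 109.1   4.9  67.8  66.1]
t 12.3 p [0.4578 0.1383 0.189 ] R [[-0.999, -0.031, 0.005], [-0.031, 1.0, -0.003], [-0.005, -0.003, -1.0]] F [-0.23  0.24 -0.11] w 0.0836
rows 4 rot 0.9708246901336179 d [0.0022 0.1117 0.001 ]
[-0.01, 0.01, -0.05, -0.05, 0.93, -0.01, 84]
[-0.01, 0.01, -0.05, -0.05, 0.93, -0.01, 84]
[-0.01, 0.01, -0.05, -0.05, 0.93, -0.01, 84]
[-0.01, 0.01, -0.05, -0.06, 0.93, -0.01, 84]
tilt check z [ 0.  0. -1.]
```

{"op": "jog_arm", "data": {"series": [[0, 0, 0, -0.05, 0.95, 0, 84], [0, 0, 0, -0.05, 0.95, 0, 84], [0, 0, 0, -0.05, 0.95, 0, 84], [0, 0, 0, -0.05, 0.95, 0, 84], [0, 0, 0, 0, 0.4, 0, 84]]}}

```text
clock: 12.92
ee_pos: [0.4583, 0.2691, 0.1872]
tool_rot: [[-0.999, -0.034, 0.004], [-0.034, 0.999, -0.002], [-0.004, -0.002, -1.0]]
force: [-0.8, 0.1, -0.9]
gripper_width: 0.0841
```

```bash
python3 - <<'E'
from h import *
s=state();print(s["joint_pos"].round(1))
m=manip.camera_model("wrist");im=manip.camera("wrist");cv2.imwrite("pics/w9.png",im[:,:,::-1])
import pickle;pickle.dump(m,open("w9.pkl","wb"))
E
```

```text
t 12.925 p [0.4583 0.2691 0.1872] R [[-0.999, -0.034, 0.004], [-0.034, 0.999, -0.002], [-0.004, -0.002, -1.0]] F [-0.75  0.07 -0.92] w 0.0841
[ 15.7  15.1 -58.1 102.4  13.9  69.9  45.6]
```

View pics/w9.png

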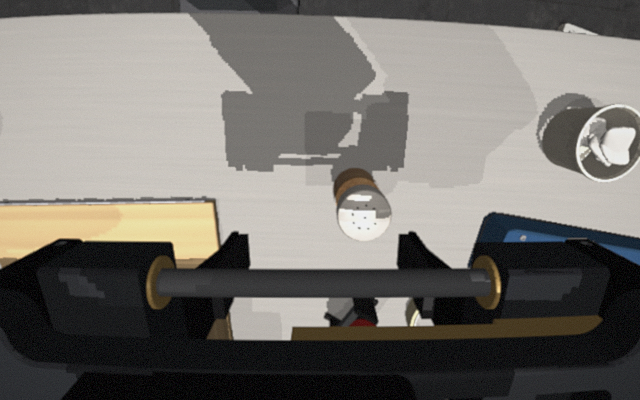

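```bash
python3 - <<'E'
from h import *
import pickle;m=pickle.load(open("w9.pkl","rb"))
im=cv2.imread("pics/w9.png");hsv=cv2.cvtColor(im,cv2.COLOR_BGR2HSV)
cir=cv2.HoughCircles(cv2.cvtColor(im,cv2.COLOR_BGR2GRAY)[150:260,310:420],cv2.HOUGH_GRADIENT,1.5,100,param1=80,param2=15,minRadius=20,maxRadius=34)
print(cir)
for uv in((363,214),(365,217)): print(onz("wrist",uv,.095,m).round(4))
if cir is not None: print(onz("wrist",cir[0,0,:2]+[310,150],.093,m).round(4))
E
```

```text
[[[54.75 65.25 24.8 ]]]
[0.4614 0.3012 0.095 ]
[0.4639 0.303  0.095 ]
[0.4631 0.303  0.093 ]
```

{"op": "jog_arm", "data": {"series": [[0, 0, 0, -0.12, 0.6, 0.3, 84], [0, 0, 0, -0.08, 0.45, 0.5, 84], [0, 0, 0, 0, 0, 0.7, 84], [0, 0, 0, 0, 0, 0.4, 84]]}}

```text
clock: 13.48
ee_pos: [0.4645, 0.298, 0.1279]
tool_rot: [[-0.999, -0.032, 0.006], [-0.032, 0.999, -0.004], [-0.005, -0.004, -1.0]]
force: [0.0, -0.6, -0.2]
gripper_width: 0.0841
```

```bash
python3 - <<'E'
from h import *
s=state();print(s["joint_pos"].round(1))
plan([.4635,.3015,.058],Rt(182.7,0),84)
m=manip.camera_model("wrist");im=manip.camera("wrist");cv2.imwrite("pics/w10.png",im[:,:,::-1])
E
```

```text
t 13.475 p [0.4645 0.298  0.1279] R [[-0.999, -0.032, 0.006], [-0.032, 0.999, -0.004], [-0.005, -0.004, -1.0]] F [ 0.01 -0.58 -0.19] w 0.0841
[  9.2  21.8 -55.7 103.6  20.2  65.1  38.5]
t 13.475 p [0.4645 0.298  0.1279] R [[-0.999, -0.032, 0.006], [-0.032, 0.999, -0.004], [-0.005, -0.004, -1.0]] F [ 0.01 -0.58 -0.19] w 0.0841
rows 3 rot 0.9510954896307642 d [-0.001   0.0035 -0.0699]
[-0.02, 0.02, -0.06, 0.01, 0.04, 0.78, 84]
[-0.02, 0.02, -0.06, 0.01, 0.04, 0.78, 84]
[-0.02, 0.02, -0.06, 0.01, 0.04, 0.78, 84]
tilt check z [ 0.  0. -1.]
```

View pics/w10.png

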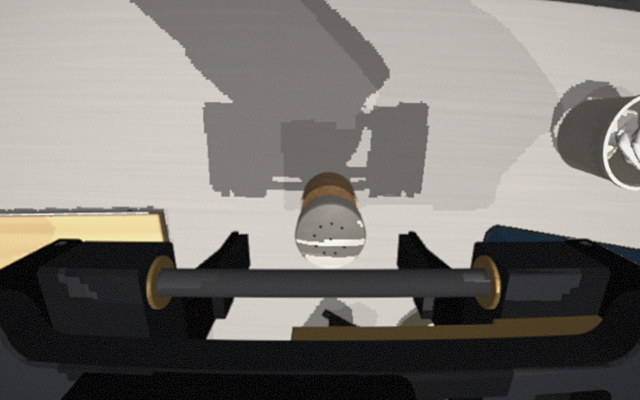

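{"op": "jog_arm", "data": {"series": [[0, 0, -0.06, 0, 0.05, 0.75, 84], [0, 0, -0.06, 0, 0.05, 0.75, 84], [0, 0, -0.06, 0, 0.05, 0.7, 84], [0, 0, 0, 0, 0, 0.05, 84]]}}

```text
clock: 14.02
ee_pos: [0.465, 0.2995, 0.0563]
tool_rot: [[-0.999, -0.046, 0.005], [-0.046, 0.999, -0.006], [-0.004, -0.006, -1.0]]
force: [0.1, 0.2, -0.5]
gripper_width: 0.0841
```

```bash
python3 - <<'E'
from h import *
state()
im=manip.camera("wrist");cv2.imwrite("pics/w11.png",im[:,:,::-1])
im=manip.camera("side");cv2.imwrite("pics/s11.png",cv2.resize(im[180:380,200:440,::-1],None,fx=3,fy=3,interpolation=cv2.INTER_CUBIC))
E
```

```text
t 14.025 p [0.465  0.2995 0.0563] R [[-0.999, -0.046, 0.005], [-0.046, 0.999, -0.006], [-0.004, -0.006, -1.0]] F [ 0.12  0.19 -0.49] w 0.0841
```

View pics/w11.png

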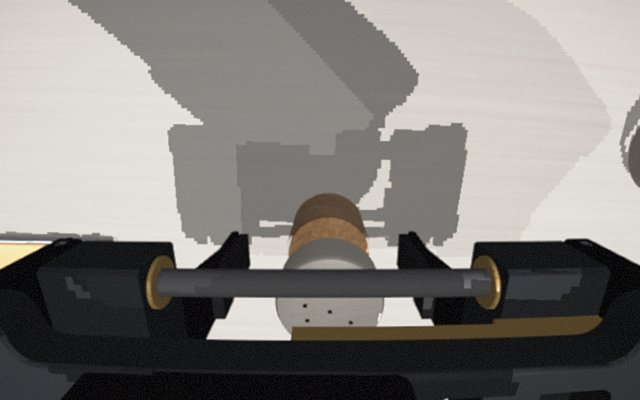

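View pics/s11.png

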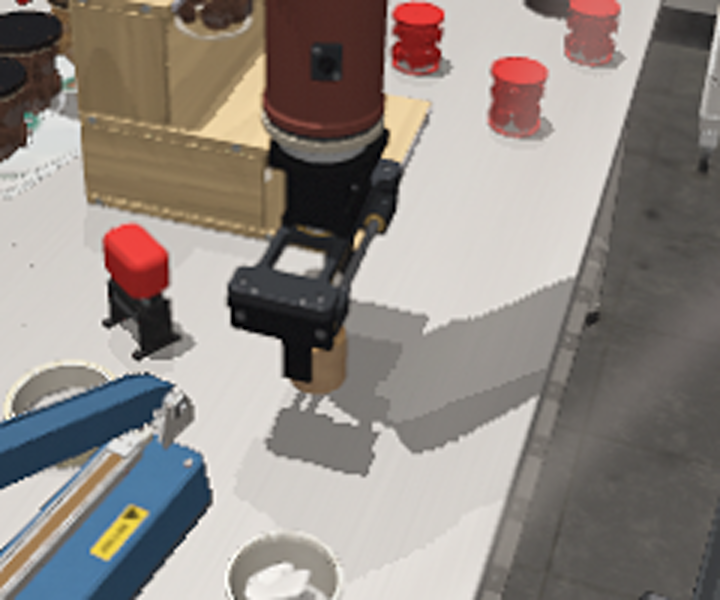

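{"op": "jog_arm", "data": {"series": [[0, 0, 0, 0, 0.02, 0, 60], [0, 0, 0, 0, 0, 0, 40], [0, 0, 0, 0, 0, 0, 38], [0, 0, 0, 0, 0, 0, 38], [0, 0, 0, 0, 0, 0, 38]]}}

```text
clock: 14.75
ee_pos: [0.4669, 0.3017, 0.0601]
tool_rot: [[-0.999, -0.045, 0.01], [-0.045, 0.999, -0.003], [-0.01, -0.004, -1.0]]
force: [-0.2, -0.7, -0.8]
gripper_width: 0.0451
```

{"op": "jog_arm", "data": {"series": [[0, 0, 0, 0, 0, -0.6, 38], [0, 0, 0, 0, 0, -0.9, 38], [0, 0, 0, 0, 0, -1, 38], [0, 0, 0, 0, 0, -1, 38], [0, 0, 0, 0, 0, -1, 38]]}}

```text
clock: 15.38
ee_pos: [0.464, 0.3021, 0.2015]
tool_rot: [[-0.999, -0.047, 0.007], [-0.047, 0.999, -0.004], [-0.007, -0.004, -1.0]]
force: [0.4, -0.1, -1.2]
gripper_width: 0.0451
```

```bash
python3 - <<'E'
from h import *
hm=np.array([.662,.0205,.102]);c,sn=np.cos(np.radians(2.7)),np.sin(np.radians(2.7))
X=np.array([c,sn,0]);Y=np.array([-sn,c,0])
p=hm+X*-.05+Y*.055;print("place",p)
print(manip.read_state()["joint_pos"].round(1))
plan([p[0]-.01,p[1],.215],Rt(182.7),38)
im=manip.camera("wrist");cv2.imwrite("pics/w12.png",im[:,:,::-1])
E
```

```text
place [0.60946465 0.07308362 0.102     ]
[ 11.5  17.7 -58.2  98.6  16.2  72.4  42.2]
t 15.375 p [0.464  0.3021 0.2015] R [[-0.999, -0.047, 0.007], [-0.047, 0.999, -0.004], [-0.007, -0.004, -1.0]] F [ 0.39 -0.07 -1.16] w 0.0451
rows 9 rot 0.46530118914043006 d [ 0.1354 -0.229   0.0135]
[-0.01, 0.01, 0.0, -0.46, -0.87, -0.04, 38]
[-0.01, 0.01, 0.0, -0.46, -0.87, -0.04, 38]
[-0.01, 0.01, 0.0, -0.46, -0.87, -0.04, 38]
[-0.01, 0.01, 0.0, -0.46, -0.87, -0.05, 38]
[-0.01, 0.01, 0.0, -0.46, -0.87, -0.05, 38]
[-0.01, 0.01, 0.0, -0.46, -0.87, -0.05, 38]
[-0.01, 0.01, 0.0, -0.46, -0.87, -0.05, 38]
[-0.01, 0.01, 0.0, -0.46, -0.87, -0.05, 38]
[-0.01, 0.01, 0.0, -0.46, -0.87, -0.05, 38]
tilt check z [ 0.  0. -1.]
```

View pics/w12.png

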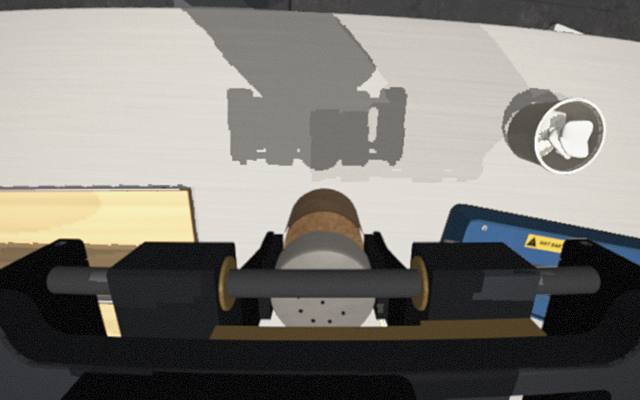

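{"op": "jog_arm", "data": {"series": [[0, 0, 0, -0.45, -0.87, -0.1, 38], [0, 0, 0, -0.45, -0.87, -0.1, 38], [0, 0, 0, -0.45, -0.87, -0.05, 38], [0, 0, 0, -0.45, -0.87, -0.05, 38], [0, 0, 0, -0.45, -0.87, 0, 38]]}}

```text
clock: 16.05
ee_pos: [0.5395, 0.1778, 0.2234]
tool_rot: [[-0.998, -0.056, 0.018], [-0.056, 0.998, 0.001], [-0.018, 0.0, -1.0]]
force: [-0.6, 0.7, -0.3]
gripper_width: 0.0452
```

```bash
python3 - <<'E'
from h import *
print(manip.read_state()["joint_pos"].round(1))
plan([.605,.073,.2],Rt(182.7),38)
E
```

```text
[ 23.9  17.1 -55.5  95.7  15.1  74.   58.8]
t 16.05 p [0.5395 0.1778 0.2234] R [[-0.998, -0.056, 0.018], [-0.056, 0.998, 0.001], [-0.018, 0.0, -1.0]] F [-0.57  0.66 -0.32] w 0.0452
rows 5 rot 1.1609815298657817 d [ 0.0655 -0.1048 -0.0234]
[0.0, 0.04, 0.02, -0.39, -0.72, 0.16, 38]
[0.0, 0.04, 0.02, -0.4, -0.72, 0.16, 38]
[0.0, 0.04, 0.02, -0.4, -0.72, 0.16, 38]
[0.0, 0.04, 0.02, -0.4, -0.72, 0.16, 38]
[0.0, 0.04, 0.02, -0.4, -0.72, 0.16, 38]
tilt check z [ 0.  0. -1.]
```

{"op": "jog_arm", "data": {"series": [[0, 0.05, 0.02, -0.4, -0.8, 0, 38], [0, 0.05, 0.02, -0.4, -0.75, 0.1, 38], [0, 0.05, 0.02, -0.4, -0.75, 0.1, 38], [0, 0.04, 0.02, -0.4, -0.7, 0.1, 38], [0, 0.04, 0, -0.35, -0.5, 0.1, 38]]}}

```text
clock: 16.68
ee_pos: [0.6068, 0.0706, 0.2139]
tool_rot: [[-0.999, -0.048, -0.0], [-0.048, 0.999, 0.0], [0.0, 0.0, -1.0]]
force: [0.4, 0.5, -0.8]
gripper_width: 0.0453
```

```bash
python3 - <<'E'
from h import *
print(manip.read_state()["joint_pos"].round(1))
plan([.609,.073,.167],Rt(182.7),38)
im=manip.camera("side");cv2.imwrite("pics/s13.png",cv2.resize(im[60:260,200:440,::-1],None,fx=3,fy=3,interpolation=cv2.INTER_CUBIC))
E
```

```text
[ 29.   23.1 -51.2  89.7  18.4  76.   68.3]
t 16.675 p [0.6068 0.0706 0.2139] R [[-0.999, -0.048, -0.0], [-0.048, 0.999, 0.0], [0.0, 0.0, -1.0]] F [ 0.38  0.53 -0.75] w 0.0453
rows 2 rot 0.07402978415056868 d [ 0.0022  0.0024 -0.0469]
[0.0, -0.0, 0.01, -0.04, 0.04, 0.78, 38]
[0.0, -0.0, 0.01, -0.04, 0.04, 0.78, 38]
tilt check z [ 0.  0. -1.]
```

View pics/s13.png

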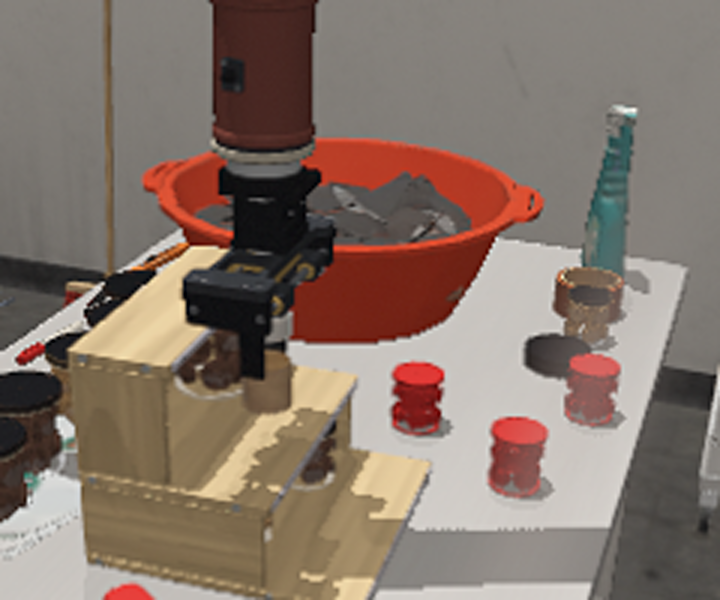

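{"op": "jog_arm", "data": {"series": [[0, 0, 0, 0, 0.04, 0.6, 38], [0, 0, 0, 0, 0, 0.6, 38], [0, 0, 0, 0, 0, 0.15, 38]]}}

```text
clock: 17.1
ee_pos: [0.6069, 0.0712, 0.169]
tool_rot: [[-0.999, -0.048, -0.003], [-0.048, 0.999, 0.001], [0.003, 0.001, -1.0]]
force: [0.2, 0.2, -0.5]
gripper_width: 0.0451
```

```bash
python3 - <<'E'
from h import *
plan([.608,.073,.162],Rt(182.7),38)
im=manip.camera("side");cv2.imwrite("pics/s14.png",cv2.resize(im[60:260,200:440,::-1],None,fx=3,fy=3,interpolation=cv2.INTER_CUBIC))
E
```

```text
t 17.1 p [0.6069 0.0712 0.169 ] R [[-0.999, -0.048, -0.003], [-0.048, 0.999, 0.001], [0.003, 0.001, -1.0]] F [ 0.19  0.22 -0.48] w 0.0451
rows 1 rot 0.16867250723742405 d [ 0.0011  0.0018 -0.007 ]
[0.01, -0.03, 0.01, -0.04, 0.06, 0.23, 38]
tilt check z [ 0.  0. -1.]
```

View pics/s14.png

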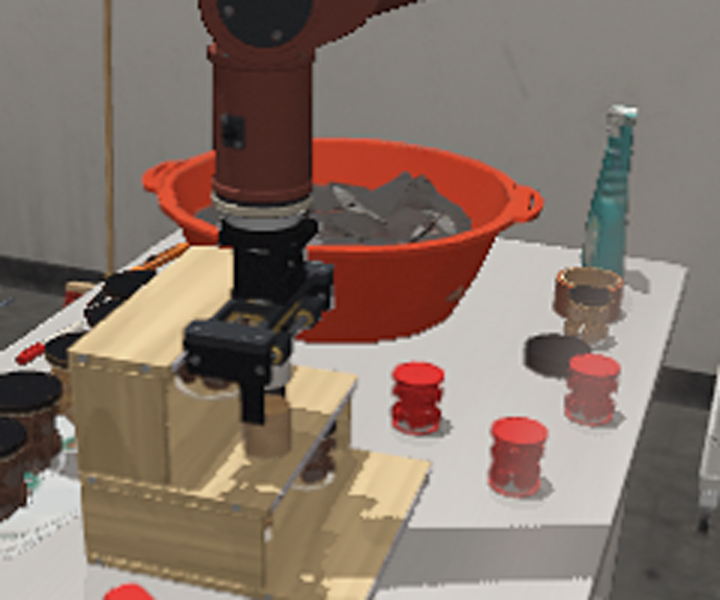

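The shaker hangs just above the upper ledge, and the gripper body is clear of the roof edge. I'll lower it in small steps.

{"op": "jog_arm", "data": {"series": [[0, 0, 0, 0, 0.02, 0.13, 38]]}}

```text
clock: 17.27
ee_pos: [0.6069, 0.0725, 0.1654]
tool_rot: [[-0.999, -0.049, -0.002], [-0.049, 0.999, 0.001], [0.002, 0.001, -1.0]]
force: [-0.2, -0.4, -0.2]
gripper_width: 0.0451
```

{"op": "jog_arm", "data": {"series": [[0, 0, 0, 0, 0, 0.1, 38]]}}

```text
clock: 17.4
ee_pos: [0.6068, 0.0729, 0.1624]
tool_rot: [[-0.999, -0.049, -0.002], [-0.049, 0.999, 0.001], [0.002, 0.001, -1.0]]
force: [0.2, 0.0, -1.0]
gripper_width: 0.0449
```

{"op": "jog_arm", "data": {"series": [[0, 0, 0, 0, 0, 0.07, 38]]}}

```text
clock: 17.52
ee_pos: [0.6072, 0.0731, 0.162]
tool_rot: [[-0.999, -0.049, -0.0], [-0.049, 0.999, 0.0], [0.0, 0.0, -1.0]]
force: [-9.0, -2.0, 22.9]
gripper_width: 0.0445
```

{"op": "jog_arm", "data": {"series": [[0, 0, 0, 0, 0, 0, 52], [0, 0, 0, 0, 0, 0, 66], [0, 0, 0, 0, 0, 0, 74]]}}

```text
clock: 17.9
ee_pos: [0.6078, 0.0734, 0.1633]
tool_rot: [[-0.999, -0.049, 0.002], [-0.049, 0.999, 0.0], [-0.002, 0.0, -1.0]]
force: [-0.2, -0.6, 0.5]
gripper_width: 0.0645
```

{"op": "jog_arm", "data": {"series": [[0, 0, 0, 0, 0, -0.6, 74], [0, 0, 0, 0, 0, -0.9, 74], [0, 0, 0, 0, 0, -1, 74], [0, 0, 0, 0.3, 0, -0.7, 74], [0, -1, 0, 0.9, 0, 0, 50]]}}

```text
clock: 18.52
ee_pos: [0.5727, 0.0723, 0.2655]
tool_rot: [[-0.995, -0.05, 0.091], [-0.049, 0.999, 0.009], [-0.091, 0.004, -0.996]]
force: [-1.3, -0.0, 1.8]
gripper_width: 0.0694
```

```bash
python3 - <<'E'
from h import *
print(manip.read_state()["joint_pos"].round(1))
plan([.545,.070,.18],Rt(182.7,28),26)
im=manip.camera("side");cv2.imwrite("pics/s15.png",cv2.resize(im[60:260,200:440,::-1],None,fx=3,fy=3,interpolation=cv2.INTER_CUBIC))
im=manip.camera("top");cv2.imwrite("pics/t15.png",cv2.resize(im[90:290,190:450,::-1],None,fx=3,fy=3,interpolation=cv2.INTER_CUBIC))
E
```

```text
[ 35.9  12.4 -54.5  94.6  11.7  73.2  72.4]
t 18.525 p [0.5727 0.0723 0.2655] R [[-0.995, -0.05, 0.091], [-0.049, 0.999, 0.009], [-0.091, 0.004, -0.996]] F [-1.25 -0.03  1.78] w 0.0694
rows 5 rot 22.78040138922309 d [-0.0277 -0.0023 -0.0855]
[0.01, -0.91, 0.0, 0.39, -0.01, 0.92, 26]
[0.01, -0.91, 0.0, 0.47, -0.01, 0.88, 26]
[0.01, -0.91, 0.0, 0.53, -0.01, 0.84, 26]
[0.01, -0.91, 0.0, 0.0, 0.0, 0.0, 26]
[0.01, -0.91, 0.0, 0.0, 0.0, 0.0, 26]
tilt check z [ 0.469  0.022 -0.883]
```

View pics/s15.png

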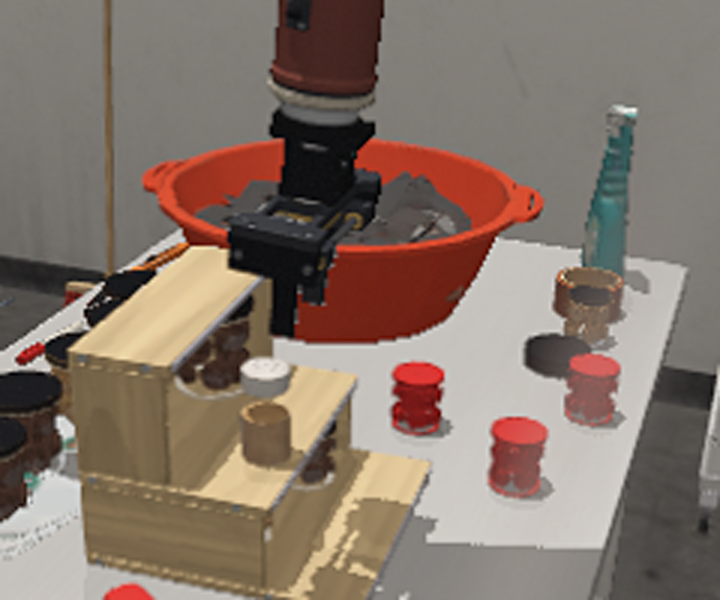

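{"op": "jog_arm", "data": {"series": [[0, -0.95, 0, 0.9, -0.02, 0.1, 40], [0, -0.95, 0, 0.8, -0.02, 0.5, 24], [0, -0.95, 0, 0.5, 0, 0.9, 24], [0, -0.95, 0, 0.4, 0, 0.9, 24], [0, -0.8, 0, 0.2, 0, 0.7, 24]]}}

```text
clock: 19.25
ee_pos: [0.5126, 0.0678, 0.1579]
tool_rot: [[-0.876, -0.05, 0.48], [-0.045, 0.999, 0.021], [-0.481, -0.003, -0.877]]
force: [0.8, -0.1, -0.1]
gripper_width: 0.0249
```

```bash
python3 - <<'E'
from h import *
print(manip.read_state()["joint_pos"].round(1))
plan([.54,.0705,.138],Rt(182.7,28),24)
E
```

```text
[ 43.8 -12.5 -54.  129.  -11.   30.3  88.9]
t 19.25 p [0.5126 0.0678 0.1579] R [[-0.876, -0.05, 0.48], [-0.045, 0.999, 0.021], [-0.481, -0.003, -0.877]] F [ 0.79 -0.11 -0.1 ] w 0.0249
rows 2 rot 0.7686061406469966 d [ 0.0274  0.0027 -0.0199]
[-0.01, 0.07, 0.02, -0.24, 0.02, 0.51, 24]
[-0.01, 0.07, 0.02, -0.25, 0.02, 0.51, 24]
tilt check z [ 0.469  0.022 -0.883]
```

{"op": "jog_arm", "data": {"series": [[0, 0, 0, -0.12, 0.02, 0.5, 24], [0, 0, 0, -0.25, 0.02, 0.45, 24], [0, 0, 0, -0.1, 0, 0.1, 24]]}}

```text
clock: 19.62
ee_pos: [0.5379, 0.0704, 0.1351]
tool_rot: [[-0.877, -0.051, 0.478], [-0.048, 0.999, 0.018], [-0.478, -0.007, -0.878]]
force: [-0.4, 0.1, -0.1]
gripper_width: 0.0243
```

```bash
python3 - <<'E'
from h import *
s=state()
p=s["ee_pos"];d=np.array([.607,.0735])-p[:2];c,sn=np.cos(np.radians(2.7)),np.sin(np.radians(2.7));print("lateral offset of shaker in rack y",-sn*d[0]+c*d[1])
im=manip.camera("side");cv2.imwrite("pics/s16.png",cv2.resize(im[60:260,200:440,::-1],None,fx=3,fy=3,interpolation=cv2.INTER_CUBIC))
im=manip.camera("wrist");cv2.imwrite("pics/w16.png",im[:,:,::-1])
E
```

```text
t 19.625 p [0.5379 0.0704 0.1351] R [[-0.877, -0.051, 0.478], [-0.048, 0.999, 0.018], [-0.478, -0.007, -0.878]] F [-0.41  0.11 -0.15] w 0.0243
lateral offset of shaker in rack y -0.00018310991788890365
```

View pics/s16.png

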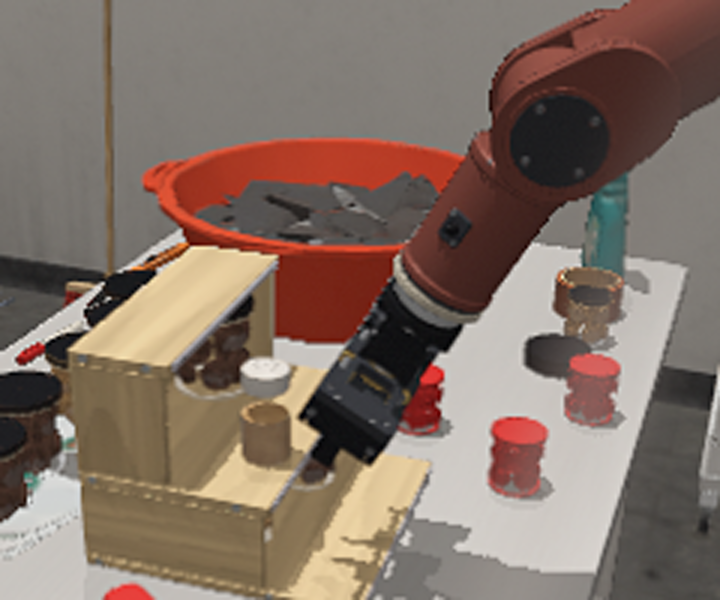

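View pics/w16.png

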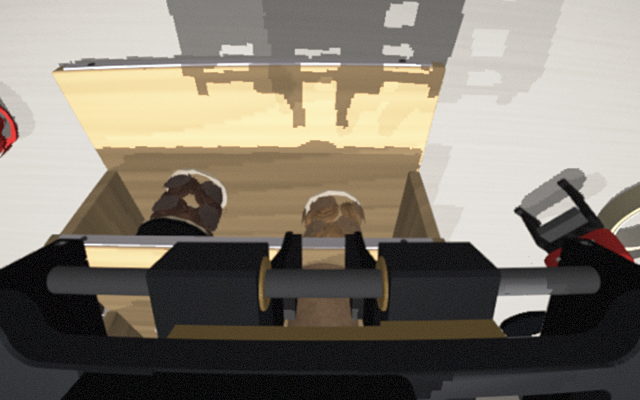

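{"op": "jog_arm", "data": {"series": [[0, 0, 0, -0.5, 0, 0.24, 24], [0, 0, 0, -0.44, 0, 0.24, 24], [0, 0, 0, -0.44, 0, 0.24, 24], [0, 0, 0, -0.44, 0, 0.24, 24]]}}

```text
clock: 20.23
ee_pos: [0.6001, 0.072, 0.1371]
tool_rot: [[-0.877, -0.048, 0.477], [-0.048, 0.999, 0.013], [-0.477, -0.012, -0.879]]
force: [-0.8, -0.1, -0.9]
gripper_width: 0.0238
```

```bash
python3 - <<'E'
from h import *
plan([.641,.0755,.137],Rt(182.7,28),24,step=.5)
im=manip.camera("side");cv2.imwrite("pics/s17.png",cv2.resize(im[60:260,200:440,::-1],None,fx=3,fy=3,interpolation=cv2.INTER_CUBIC))
E
```

```text
t 20.225 p [0.6001 0.072  0.1371] R [[-0.877, -0.048, 0.477], [-0.048, 0.999, 0.013], [-0.477, -0.012, -0.879]] F [-0.76 -0.05 -0.86] w 0.0238
rows 3 rot 0.8610237752029182 d [ 0.0409  0.0035 -0.0001]
[-0.04, 0.03, 0.03, -0.4, 0.02, 0.22, 24]
[-0.04, 0.03, 0.03, -0.4, 0.02, 0.22, 24]
[-0.04, 0.03, 0.03, -0.4, 0.02, 0.22, 24]
tilt check z [ 0.469  0.022 -0.883]
```

View pics/s17.png

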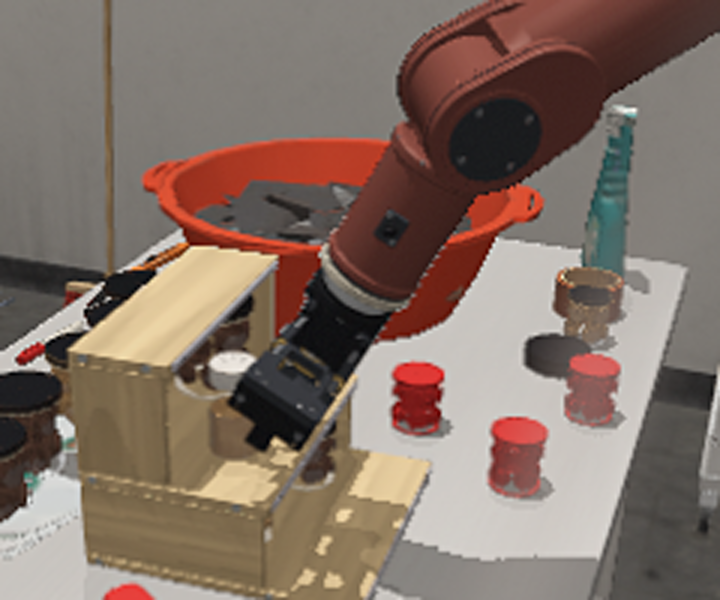

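{"op": "jog_arm", "data": {"series": [[0, 0, 0, -0.4, 0, 0.22, 24], [0, 0, 0, -0.4, 0.01, 0.22, 24], [0, 0, 0, -0.35, 0.01, 0.2, 24]]}}

```text
clock: 20.65
ee_pos: [0.6406, 0.0741, 0.1373]
tool_rot: [[-0.878, -0.048, 0.476], [-0.048, 0.999, 0.011], [-0.476, -0.013, -0.879]]
force: [-0.6, -0.4, 0.2]
gripper_width: 0.0241
```

```bash
python3 - <<'E'
from h import *
state()
im=manip.camera("side");cv2.imwrite("pics/s18.png",cv2.resize(im[60:260,200:440,::-1],None,fx=3,fy=3,interpolation=cv2.INTER_CUBIC))
im=manip.camera("wrist");cv2.imwrite("pics/w18.png",im[:,:,::-1])
E
```

```text
t 20.65 p [0.6406 0.0741 0.1373] R [[-0.878, -0.048, 0.476], [-0.048, 0.999, 0.011], [-0.476, -0.013, -0.879]] F [-0.62 -0.4   0.21] w 0.0241
```

View pics/s18.png

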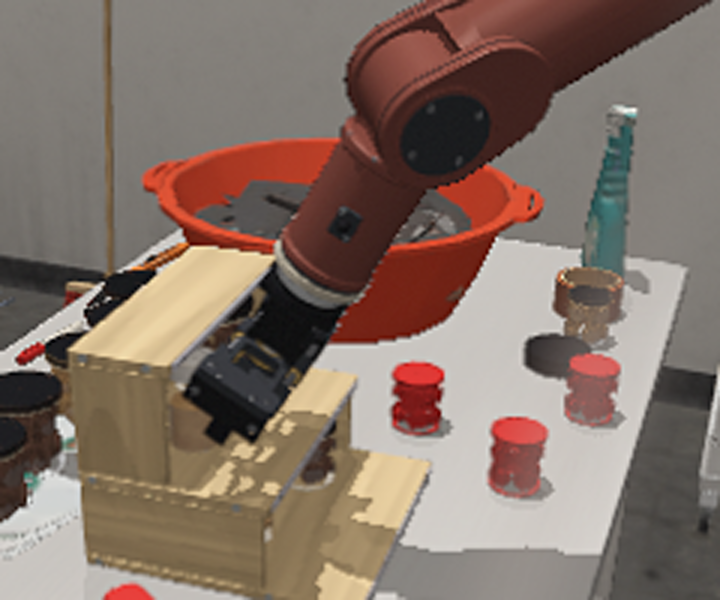

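View pics/w18.png

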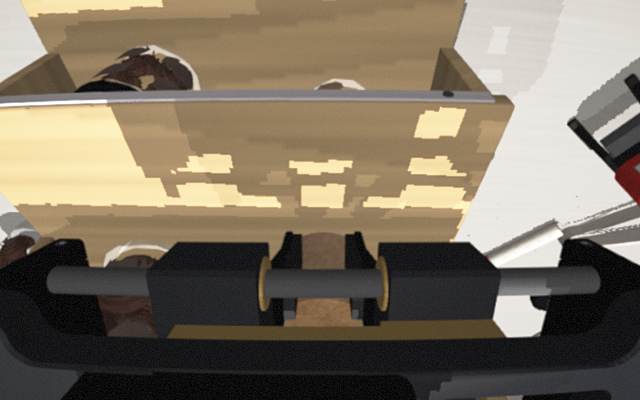

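{"op": "jog_arm", "data": {"series": [[0, 0, 0, -0.16, 0, 0.08, 24]]}}

```text
clock: 20.88
ee_pos: [0.6462, 0.0747, 0.1376]
tool_rot: [[-0.878, -0.048, 0.477], [-0.048, 0.999, 0.012], [-0.477, -0.013, -0.879]]
force: [-0.8, 0.0, 1.0]
gripper_width: 0.0238
```

{"op": "jog_arm", "data": {"series": [[0, 0, 0, 0.7, 0, -0.4, 24], [0, 0, 0, 0.9, 0, -0.5, 24], [0, 0, 0, 0.9, 0, -0.5, 24], [0, 0, 0, 0.9, 0, -0.5, 24], [0, 0, 0, 0.5, 0, -0.4, 24]]}}

```text
clock: 21.5
ee_pos: [0.5142, 0.0683, 0.1411]
tool_rot: [[-0.88, -0.048, 0.472], [-0.048, 0.999, 0.012], [-0.472, -0.012, -0.882]]
force: [-0.1, -0.9, -0.1]
gripper_width: 0.0237
```

```bash
python3 - <<'E'
from h import *
import pickle
s=state();print(s["joint_pos"].round(1))
m=manip.camera_model("wrist");im=manip.camera("wrist");cv2.imwrite("pics/w19.png",im[:,:,::-1]);pickle.dump(m,open("w19.pkl","wb"))
im=manip.camera("side");cv2.imwrite("pics/s19.png",cv2.resize(im[60:260,200:440,::-1],None,fx=3,fy=3,interpolation=cv2.INTER_CUBIC));cv2.imwrite("pics/s19r.png",im[:,:,::-1])
im=manip.camera("top");cv2.imwrite("pics/t19r.png",im[:,:,::-1]);cv2.imwrite("pics/t19.png",cv2.resize(im[90:290,190:450,::-1],None,fx=3,fy=3,interpolation=cv2.INTER_CUBIC))
E
```

```text
t 21.5 p [0.5142 0.0683 0.1411] R [[-0.88, -0.048, 0.472], [-0.048, 0.999, 0.012], [-0.472, -0.012, -0.882]] F [-0.14 -0.92 -0.05] w 0.0237
[ 53.2 -11.6 -63.4 129.2 -10.9  28.6  88.9]
```

View pics/w19.png

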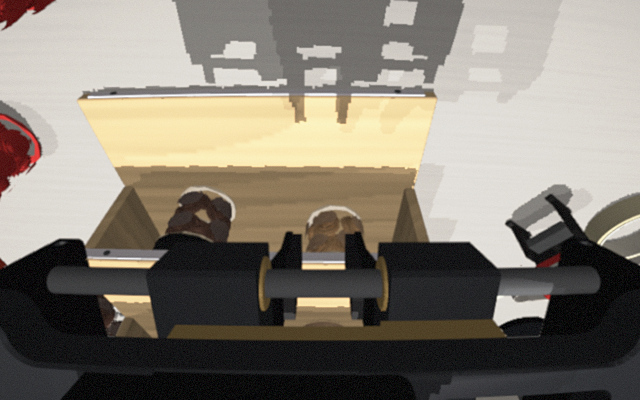

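View pics/s19.png

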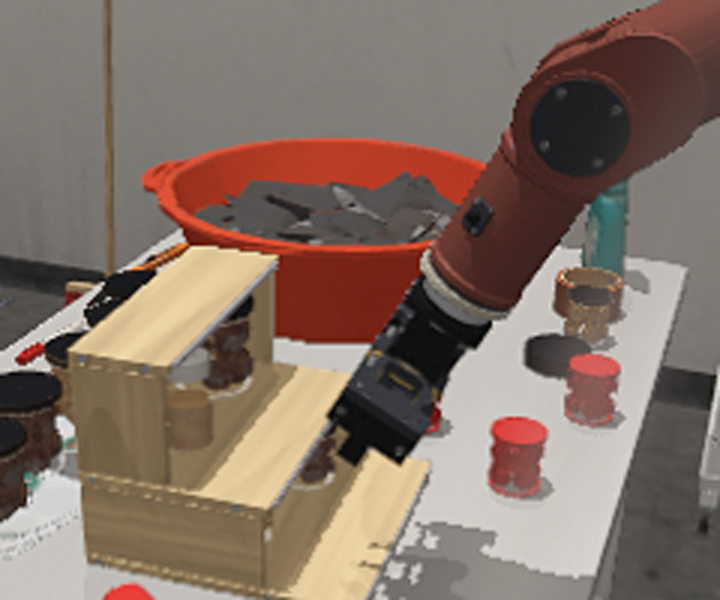

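View pics/t19.png

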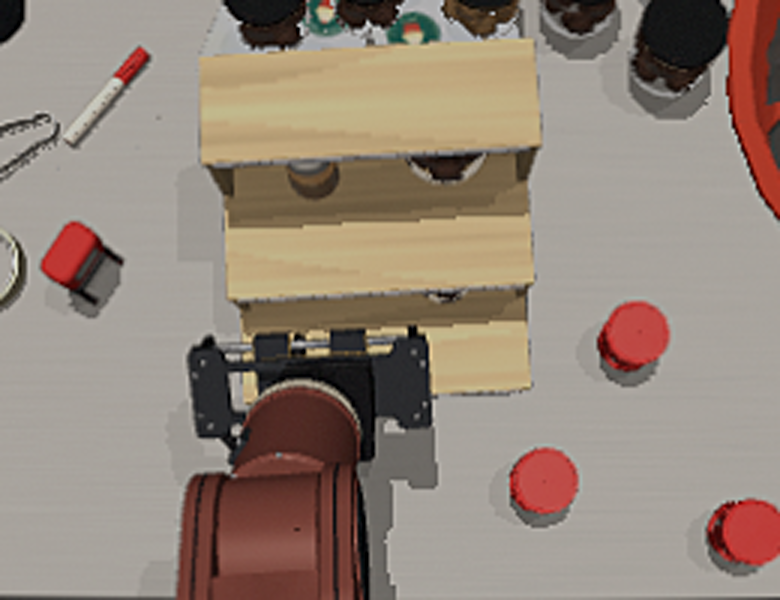

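```bash
python3 - <<'E'
from h import *
import pickle;m=pickle.load(open("w19.pkl","rb"))
c,sn=np.cos(np.radians(2.7)),np.sin(np.radians(2.7))
def rack(p,o): d=p-np.array(o);return np.round([c*d[0]+sn*d[1],-sn*d[0]+c*d[1]],4)
hm=[.662,.0205,.102];lm=[.572,.016,.012]
print("shaker front bottom",rack(onz("top",(294.7,156),.102),hm), "need >= -.015")
print("short front bottom (top cam)",rack(onz("top",(339,189.7),.012),lm))
print("short front bottom (wrist)",rack(onz("wrist",(207,187),.012,m),lm))
print("ref base front edge wrist",rack(onz("wrist",(260,95),.012,m),lm))
E
```

```text
shaker front bottom [0.0016 0.0563] need >= -.015
short front bottom (top cam) [ 0.0083 -0.0636]
short front bottom (wrist) [ 0.0088 -0.0564]
ref base front edge wrist [-0.0839  0.0071]
```

```bash
python3 - <<'E'
from h import *
state();print(manip.job_done())
E
```

```text
t 21.65 p [0.5151 0.0688 0.1416] R [[-0.88, -0.049, 0.473], [-0.05, 0.999, 0.011], [-0.473, -0.014, -0.881]] F [0.09 0.06 0.16] w 0.0239
the job is handed in; nothing more can be done
None
```

The job is done and handed in at 21.65 s of the 72 s allowed; no verdict was reported. I set each item on its tier's open ledge with the tool pointing down. Then I pushed it in under the board above with the tool tilted and the fingers part open.

| Item | Front of its underside, behind the edge of the board above | Centre x (estimated) | Allowed x | y |
|---|---|---|---|---|
| Short dark jar, lower tier | about 8–9 mm (top and wrist cameras agree) | about +0.037 m | 0.015 to 0.155 m | about −0.06 m |
| Shaker, upper tier | about 2 mm (top camera only) | about +0.025 m | 0.008 to 0.075 m | about +0.056 m |

Nothing sticks out in front, and both items look upright in the last pictures.

- **Stock and red jars:** I never moved the gripper into any of them. In the last pictures they look in place, but I did not measure them again. I also did not measure the final tilt or heights of the two items.
- **Forces:** setting the short jar down briefly read 43 N at the wrist, below the 120 N limit. I took that load as going through the held jar and not the gripper body, but I could not confirm it. The shaker touched down at 23 N.
- **Robot clear:** at hand-in the gripper was clear of everything, with the force reading near zero.

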